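Set out marimba resonator tubes in the assembly jig at equal gaps

TASK

Set up the brass marimba resonator tubes in the assembly jig for gluing: draw the press bar fully back, then, longest first from the left cheek, raise each tube upright on its tray by lifting its knob end with the foot butted against the end board (never carry one slanting), and stand it close before the back fence one spacer width from the cheek or the tube before, the wooden spacer block lying snug in that gap. Finally lay the spacer on the bench off the jig and press the tubes home against the fence with the bar, leaving it there; the glue bottle stays standing.

Things in the scene. Friction and masses are not known exactly. Their poses are not given: they have to be found in the camera images.
- jig: Assembly jig fixed to the bench: plywood board 230 (x) x 380 (y) x 15 mm thick. Origin: centre of its underside; x away from the robot, y left, z up. Wooden fence along the far edge, inner face at x = +90, 60 mm high above the board. Wooden end cheek at the fence's left end, inner face at y = +165, x = 50 to 90, 50 mm high. Guide strips 6 mm high, 10 wide, along x at y = +-183.
- tray: Flat wooden tray 180 (x) x 300 (y) mm, fixed, left of the jig; origin: centre of its underside, 3 mm above the bench; x away from the robot, z up. Floor at z = 8. An upright end board along its far end: inner face at x = +80, top at z = 60. The tubes start lying on it side by side, axes along x at z = 32 mm, feet towards the end board and up to 20 mm short of it, knobs towards the robot.
- corner (a point): Inner corner of the jig where fence and left cheek meet, on the board's top (jig 90, 165, 15 mm); axes as the jig's. Tubes home at the fence have their axes 24 mm in front of it (x = -24); the first, one spacer from the cheek, is centred at y = -54, each next one 78 mm (48 + 30) further right.
- press_bar (a joint): Aluminium press bar with cork face, 22 mm thick, 340 long, along the jig's y, top 28 mm above the board; slides along the jig's x on the strips and stays where left (about 2 N friction). 0 = drawn fully back (face 165 mm from the fence); grows towards the fence; 0.117 m = touching tubes that stand home at the fence; end of travel 0.130.
- bar_knob (a point): Centre of the black upright round knob, 28 mm diameter, 30 high, on the right end of the press bar, to slide it by. 66 mm above the bench, at jig y = -140 and jig x = -86 mm + joint value. The bar's top is 23 mm below this point.
- spacer: Wooden spacer block 130 (x) x 30 (y, the gap) x 28 mm high; upright dark grip 26 (x) x 24 (y) mm at its front end, axis at x = -52, from 28 to 64 mm above the underside. Origin: centre of the underside; x runs away from the grip end. 0.25 kg. In use it lies on the jig board, plain end at the fence, grip to the robot. Starts on the bench to the right in front of the jig.
- glue_bottle: White glue bottle with orange cap, 40 x 55 x 150 mm high, standing in front of the jig between it and the tray; bystander. Origin: centre of its underside, z up.
- tube1: Brass resonator tube, longest of four: 104 mm long without its knob, 46 mm diameter, 0.51 kg; foot: square steel flange 48 x 48 x 10 mm; other end: cap of 48 mm diameter with a black ball knob, 34 mm diameter, ball centre 130 mm from the foot on the axis; the ball turns easily between the fingers. Origin: centre of the foot's underside, z to the knob. May be absent.
- tube2: Brass resonator tube, second longest of four: 92 mm long without its knob, 46 mm diameter, 0.48 kg; foot: square steel flange 48 x 48 x 10 mm; other end: cap of 48 mm diameter with a black ball knob, 34 mm diameter, ball centre 118 mm from the foot on the axis; the ball turns easily between the fingers. Origin: centre of the foot's underside, z to the knob. May be absent.
- tube3: Brass resonator tube, third longest of four: 80 mm long without its knob, 46 mm diameter, 0.44 kg; foot: square steel flange 48 x 48 x 10 mm; other end: cap of 48 mm diameter with a black ball knob, 34 mm diameter, ball centre 106 mm from the foot on the axis; the ball turns easily between the fingers. Origin: centre of the foot's underside, z to the knob. May be absent.
- tube4: Brass resonator tube, shortest of four: 68 mm long without its knob, 46 mm diameter, 0.40 kg; foot: square steel flange 48 x 48 x 10 mm; other end: cap of 48 mm diameter with a black ball knob, 34 mm diameter, ball centre 94 mm from the foot on the axis; the ball turns easily between the fingers. Origin: centre of the foot's underside, z to the knob. May be absent.

How it is judged:
On the way, in this order (a step that is already met when the one before it is completed fails the run):
1. the press bar is drawn fully back (value of joint press_bar below 0.012 m), for 0.2 s.
2. tube1 stands upright in the row before the fence with the spacer lying snug against its left side (angle between tube1's own z axis and vertical below 0.06 rad and x of tube1 in the frame of jig between 0.04 and 0.072 m and y of tube1 in the frame of spacer between -0.042 and -0.037 m and x of tube1 in the frame of spacer between 0.005 and 0.07 m and z of tube1 in the frame of spacer between -0.006 and 0.006 m), for 0.2 s.
3. tube2 stands upright in the row before the fence with the spacer lying snug against its left side (angle between tube2's own z axis and vertical below 0.06 rad and x of tube2 in the frame of jig between 0.04 and 0.072 m and y of tube2 in the frame of spacer between -0.042 and -0.037 m and x of tube2 in the frame of spacer between 0.005 and 0.07 m and z of tube2 in the frame of spacer between -0.006 and 0.006 m), for 0.2 s.
4. tube3 stands upright in the row before the fence with the spacer lying snug against its left side (angle between tube3's own z axis and vertical below 0.06 rad and x of tube3 in the frame of jig between 0.04 and 0.072 m and y of tube3 in the frame of spacer between -0.042 and -0.037 m and x of tube3 in the frame of spacer between 0.005 and 0.07 m and z of tube3 in the frame of spacer between -0.006 and 0.006 m), for 0.2 s.
5. tube4 stands upright in the row before the fence with the spacer lying snug against its left side (angle between tube4's own z axis and vertical below 0.06 rad and x of tube4 in the frame of jig between 0.04 and 0.072 m and y of tube4 in the frame of spacer between -0.042 and -0.037 m and x of tube4 in the frame of spacer between 0.005 and 0.07 m and z of tube4 in the frame of spacer between -0.006 and 0.006 m), for 0.2 s.
At the end, for the whole second after the job is handed in: Every tube present stands upright on the jig board, home at the fence (4 mm) and square (0.08 rad), longest at the left; gaps from the cheek and between neighbours 30 mm within 3 mm; press bar against the tubes (0.112 to 0.121 m); spacer on the bench off the jig; glue bottle upright (angle between each of tube1, tube2, tube3, tube4's own z axis and vertical below 0.05 rad and x of tube1 in the frame of jig between 0.062 and 0.07 m and z of tube1 in the frame of jig between 0.01 and 0.02 m and y of tube1 in the frame of jig between 0.108 and 0.114 m and (angle between the x axis of tube1 and the x axis of jig, either way round below 0.08 rad or angle between the x axis of tube1 and the y axis of jig, either way round below 0.08 rad) and linear speed of each of tube1, tube2, tube3, tube4, spacer below 0.02 m/s and x of tube2 in the frame of jig between 0.062 and 0.07 m and z of tube2 in the frame of jig between 0.01 and 0.02 m and (y of tube2 in the frame of jig between 0.108 and 0.114 m or horizontal distance between tube2 and tube1 between 0.075 and 0.081 m) and (angle between the x axis of tube2 and the x axis of jig, either way round below 0.08 rad or angle between the x axis of tube2 and the y axis of jig, either way round below 0.08 rad) and x of tube3 in the frame of jig between 0.062 and 0.07 m and z of tube3 in the frame of jig between 0.01 and 0.02 m and (y of tube3 in the frame of jig between 0.108 and 0.114 m or horizontal distance between tube3 and tube1 between 0.075 and 0.081 m or horizontal distance between tube3 and tube2 between 0.075 and 0.081 m) and (angle between the x axis of tube3 and the x axis of jig, either way round below 0.08 rad or angle between the x axis of tube3 and the y axis of jig, either way round below 0.08 rad) and x of tube4 in the frame of jig between 0.062 and 0.07 m and z of tube4 in the frame of jig between 0.01 and 0.02 m and (y of tube4 in the frame of jig between 0.108 and 0.114 m or horizontal distance between tube4 and tube1 between 0.075 and 0.081 m or horizontal distance between tube4 and tube2 between 0.075 and 0.081 m or horizontal distance between tube4 and tube3 between 0.075 and 0.081 m) and (angle between the x axis of tube4 and the x axis of jig, either way round below 0.08 rad or angle between the x axis of tube4 and the y axis of jig, either way round below 0.08 rad) and value of joint press_bar between 0.112 and 0.121 m and height (world z) of spacer between -0.005 and 0.008 m and angle between glue_bottle's own z axis and vertical below 0.2 rad); the robot touches nothing.
It fails at once if a tube is carried slanting or lying ((angle between tube1's own z axis and vertical above 0.6 rad and height (world z) of tube1 above 0.085 m and contact force between the fingers and tube1 above 0.5 N) or (angle between tube2's own z axis and vertical above 0.6 rad and height (world z) of tube2 above 0.085 m and contact force between the fingers and tube2 above 0.5 N) or (angle between tube3's own z axis and vertical above 0.6 rad and height (world z) of tube3 above 0.085 m and contact force between the fingers and tube3 above 0.5 N) or (angle between tube4's own z axis and vertical above 0.6 rad and height (world z) of tube4 above 0.085 m and contact force between the fingers and tube4 above 0.5 N)).
It fails at once if a tube on the tray is raised with its foot far from the end board (over 60 mm) ((angle between tube1's own z axis and vertical between 0.5 and 1.2 rad and x of tube1 in the frame of tray between -0.09 and 0.02 m and y of tube1 in the frame of tray between -0.15 and 0.15 m and height (world z) of tube1 below 0.06 m and contact force between the fingers and tube1 above 0.5 N) or (angle between tube2's own z axis and vertical between 0.5 and 1.2 rad and x of tube2 in the frame of tray between -0.09 and 0.02 m and y of tube2 in the frame of tray between -0.15 and 0.15 m and height (world z) of tube2 below 0.06 m and contact force between the fingers and tube2 above 0.5 N) or (angle between tube3's own z axis and vertical between 0.5 and 1.2 rad and x of tube3 in the frame of tray between -0.09 and 0.02 m and y of tube3 in the frame of tray between -0.15 and 0.15 m and height (world z) of tube3 below 0.06 m and contact force between the fingers and tube3 above 0.5 N) or (angle between tube4's own z axis and vertical between 0.5 and 1.2 rad and x of tube4 in the frame of tray between -0.09 and 0.02 m and y of tube4 in the frame of tray between -0.15 and 0.15 m and height (world z) of tube4 below 0.06 m and contact force between the fingers and tube4 above 0.5 N)).
It fails at once if the glue bottle is knocked over (angle between glue_bottle's own z axis and vertical above 0.6 rad).
Of tube1, tube2, tube3, tube4 only 2 to 3 are there at a start; the rules pass over those that are not, and their reading is None.
At some moment in a run one of spacer, tube1, tube2, tube3, tube4 may be knocked a few centimetres aside while the robot is not near it.
Once in a run the grip may slacken for a moment while it holds something.
It also fails if it takes over 210 s, if anything falls off the work surface, if the arm or the gripper's body presses on something with over 40 N, if the wrist force passes 120 N, or if a joint passes its speed limit or range.

ROBOT

A 6-joint arm with a two-finger parallel gripper is mounted at the origin on a cart in front of the work surface, level with it; the furniture and walls round the work are solid. World frame = base frame: x ahead of the robot, y to its left, z up, the work surface at z = 0. Lengths are in m, angles in rad, forces in N, time in s.
With the tool pointing down it reaches from about 0.35 to 0.925 m from the base axis. Payload 6.4 kg.
Tool frame: the origin (TCP) lies between the finger pads; the fingertips stand 25 mm ahead of it and the grasp point (between the pads) lies 6 mm ahead of it; x points along the fingers, z is the direction in which the jaws open and shut, and the axes are right-handed (so a half turn about x gives the same grasp; the last joint's range is limited). The gripper opens to 94 mm and grips with 3 to 60 N. Pads are 16 mm wide; open, the fingers measure 119 mm over their backs; the gripper's body (75 mm by 177 mm) begins 78 mm behind the grasp point.
Start: joints at [-1.332, 0.245, 1.558, -0, 1.339, -0.174], TCP at [0.261, -0.595, 0.23] pointing down, gripper open.
Joint ranges: [-3.13, 3.13], [-1.02, 2.26], [0.13, 2.54], [-0.95, 4.09], [0.21, 2.88], [-2.74, 2.74]. Speed limits (rad/s): [2.57, 2.57, 3.14, 3.14, 3.14, 3.14].

INTERFACE

Orientations are given as a unit quaternion [w, x, y, z].
In Python, from bench import get_state, optics, env gives the robot as it stands.
- The arm moves only by the shell command python3 -m pendant 'ROWS' [OPENING]. ROWS is text: rows parted by semicolons, each of 4 numbers parted by spaces: the shift along the tool's x, y, z in units of 40 mm (1.0 is 40 mm), then the turn about the tool's x in degrees. In form: tx ty tz twist; .... A call has 1 to 10 rows; each row is the pose to reach, as a shift and turn from the pose commanded when the call began, along the tool's axes at that moment; what a row does not reach only later rows make up. A row lasts 1/8 s, in which the tool goes at most 62.5 mm and 10.7 degrees, less where a joint would pass 70% of its speed; a pose out of reach is approached as far as the arm can. A call with a gripper value outside its range is refused whole. OPENING is the closure, from 0 (fully open) to 1 (shut), set as the call begins (- or left out, the last holds). The fingers move at their own pace and stop on an object; the grip force is fixed at half the most. Time passes only in rows, so rows that repeat a pose let the fingers close. It gives the time, the measured TCP pose, the force and the opening at its end, in the units of the state.
- get_state(): the state, without advancing time (a new reading comes with each control period).
- optics.capture(name): name is "side" or "top" or "wrist"; returns a dict with "frame" (480x640x3 uint8, red, green, blue), "vfov" (degrees; the focal length in pixels is half the picture's height over the tangent of half this angle, whatever the lens; pixels are square), "cx", "cy" (the principal point, pixels), "cam_to_world" (4x4, takes a point from camera to world coordinates). Camera axes: x right, y down, z forward; pixel columns grow to the right and rows downward; lengths in m; the calibration is good to about 2 mm. A picture is of the moment at which its call begins. There is no depth.
- env.finish_job(): hands the job in, once; it reports no verdict.
Trained networks look in a picture, given as the dict that the camera call returned (one of the last four; its "shot" number tells which), for a name from the list of things; names that differ only in an ending like _2 or _b are one class to them, and where a whole thing is asked for, a point or a joint stands for the part that bears it (a point fixed in the world has none). Each returns a list of dicts, best first, with "p" (0 to 1); they miss things now and then, are a little off and sometimes report something else, mostly with a low value. They report only what shows in the picture. A call takes as long as a camera call.
- optics.spot_in(picture, name): "centre" ([x, y, z] in m, in world coordinates, good to about 4 mm: the middle of the surface that is visible of it).
- optics.outline_of(picture, name): "region" (480x640 bool, what is visible of it).
- optics.mark_of(picture, name): "centre" ([x, y, z] in m, in world coordinates, good to about 4 mm: a listed point, or the origin of a listed thing).
The state is a dict: "time": time; "joint_pos": joint angles; "dq": joint speeds; "effort": joint torques, N m; "tcp_pos": TCP position; "tcp_rot": TCP orientation; "wrist_force": force on the tool from outside, world axes, zero at the start; "wrist_torque": the same for the moment, N m; "width": opening from 0.0 (shut) to 1.0 (fully open).
Only numpy, scipy, OpenCV 4.12 (cv2) and the standard library are available. Lean on these libraries where they do the work, as an engineer would, in place of code of your own. Each camera call takes 0.05 s, during which the arm holds its last target. There are 200 camera calls.

## Working session

There is one attempt and no reset: what is moved stays moved. The work goes in short steps, Python scripts to look and compute and a shell command to move; the robot and the scene stay as the last step left them, time stands still between calls to the robot, and variables do not carry over. Pictures are saved under pics/ and viewed, about 12 in all and at most 16, crops included, and the job is handed in when it is done.

```bash
mkdir -p pics
cat > h.py <<'E'
import numpy as np,cv2
from scipy.spatial.transform import Rotation as R
from bench import get_state,optics,env
def rot(q): return R.from_quat([q[1],q[2],q[3],q[0]])
def st():
    s=get_state(); M=rot(s['tcp_rot']).as_matrix()
    print('t',round(s['time'],2),'tcp',np.round(s['tcp_pos'],4),'F',np.round(s['wrist_force'],1),'w',round(s['width'],3),'q',np.round(s['joint_pos'],2)); return s,np.array(s['tcp_pos']),M
def shift(target,p=None):
    s,p0,M=st(); d=M.T@(np.array(target)-p0)/0.04; print('shift units',np.round(d,3)); return d
def save(c,n): cv2.imwrite('pics/%s.png'%n,cv2.cvtColor(c['frame'],cv2.COLOR_RGB2BGR))
def ray(c,u,v):
    f=240/np.tan(np.radians(c['vfov'])/2);T=np.array(c['cam_to_world'])
    return T[:3,3],T[:3,:3]@np.array([(u-c['cx'])/f,(v-c['cy'])/f,1])
def onz(c,u,v,z):
    o,d=ray(c,u,v);return o+d*(z-o[2])/d[2]
def proj(c,P):
    f=240/np.tan(np.radians(c['vfov'])/2);T=np.array(c['cam_to_world']);q=T[:3,:3].T@(np.array(P)-T[:3,3])
    return np.array([c['cx']+f*q[0]/q[2],c['cy']+f*q[1]/q[2]])
def marks(c,names,fn='mark_of'):
    for n in names:
        for r in getattr(optics,fn)(c,n)[:2]: print(fn[:4],n,round(r['p'],2),np.round(r['centre'],4))
E
python3 - <<'E'
from h import *
s,p,M=st();print(M.round(2))
for n in ['top','side']:
    c=optics.capture(n);save(c,n+'0');print(n,c['vfov'],np.round(c['cam_to_world'],3).tolist())
    marks(c,['jig','tray','corner','bar_knob','spacer','glue_bottle','tube1','tube2','tube3','tube4'])
E
```

```text
t 0.0 tcp [ 0.2606 -0.5949  0.2294] F [ 0.4  0.2 -0.3] w 1.001 q [-1.33  0.25  1.56 -0.    1.34 -0.17]
[[-0.    0.92  0.4 ]
 [ 0.    0.4  -0.92]
 [-1.    0.   -0.  ]]
top 57.30933515699867 [[0.021, -0.995, 0.099, 0.46], [-1.0, -0.022, -0.005, 0.133], [0.007, -0.099, -0.995, 1.16], [0.0, 0.0, 0.0, 1.0]]
mark jig 0.96 [ 6.249e-01 -4.380e-02 -4.000e-04]
mark jig 0.49 [ 0.5756 -0.1817  0.0633]
mark tray 0.68 [0.5152 0.3423 0.0048]
mark corner 0.62 [0.7141 0.1175 0.0139]
mark bar_knob 0.59 [ 0.574  -0.1837  0.0666]
mark spacer 0.84 [ 0.4138 -0.1906 -0.0018]
mark glue_bottle 0.91 [ 0.4348  0.0839 -0.0035]
mark tube1 0.92 [0.5756 0.3022 0.0386]
mark tube1 0.75 [0.5772 0.2305 0.032 ]
mark tube2 0.92 [0.5756 0.3022 0.0386]
mark tube2 0.75 [0.5772 0.2305 0.032 ]
mark tube3 0.92 [0.5756 0.3022 0.0386]
mark tube3 0.75 [0.5772 0.2305 0.032 ]
mark tube4 0.92 [0.5756 0.3022 0.0386]
mark tube4 0.75 [0.5772 0.2305 0.032 ]
side 46.67297351646651 [[-0.958, -0.187, 0.219, 0.263], [-0.288, 0.607, -0.741, 1.106], [0.006, -0.773, -0.635, 0.92], [0.0, 0.0, 0.0, 1.0]]
mark jig 0.84 [ 0.6225 -0.0426  0.0018]
mark jig 0.49 [0.5806 0.3063 0.0348]
mark corner 0.95 [0.7106 0.1221 0.0155]
mark corner 0.31 [0.4391 0.0868 0.0018]
mark bar_knob 0.9 [ 0.57   -0.1863  0.0715]
mark spacer 0.86 [ 0.4113 -0.1923 -0.0011]
mark glue_bottle 0.83 [ 0.4402  0.0879 -0.0009]
mark tube1 0.66 [0.5796 0.3064 0.0353]
mark tube1 0.64 [0.5764 0.4456 0.0307]
mark tube2 0.66 [0.5796 0.3064 0.0353]
mark tube2 0.64 [0.5764 0.4456 0.0307]
mark tube3 0.66 [0.5796 0.3064 0.0353]
mark tube3 0.64 [0.5764 0.4456 0.0307]
mark tube4 0.66 [0.5796 0.3064 0.0353]
mark tube4 0.64 [0.5764 0.4456 0.0307]
```

```bash
python3 -m pendant --help 2>&1 | head -20; sleep 1; python3 -c "
import cv2,numpy as np
cv2.imwrite('pics/both0.png',cv2.resize(np.vstack([cv2.imread('pics/top0.png'),cv2.imread('pics/side0.png')])[:],None,fx=.62,fy=.62))"
```

```text
$: bad value
```

View pics/top0.png

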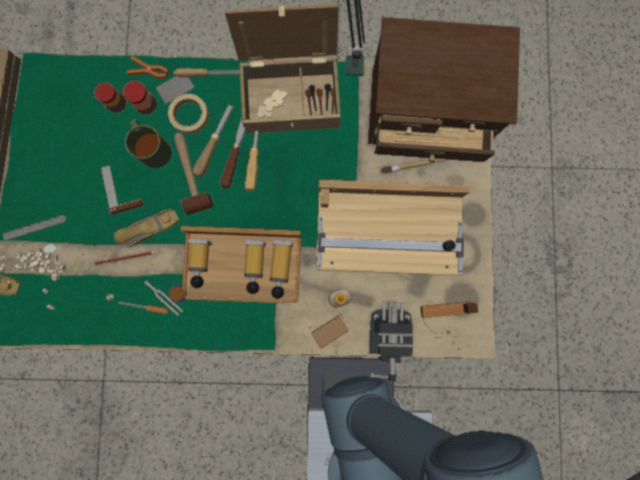

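View pics/side0.png

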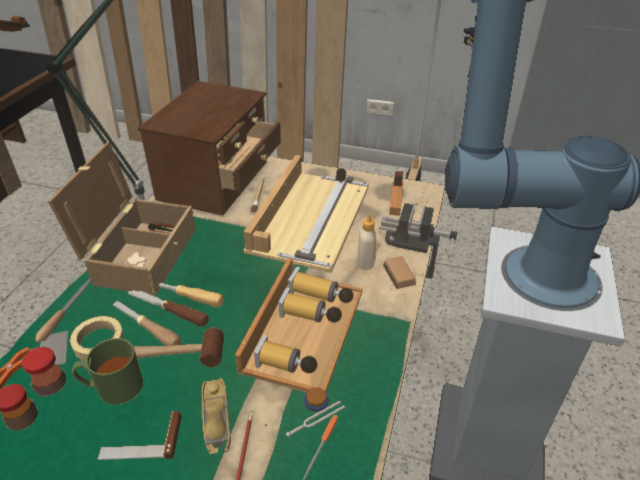

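The views show three tubes on the tray with feet at the end board: top view (198,260), (255,265), (281,265). The bar sits partly forward with its knob at (449,245). The spacer lies at (449,309), grip to the right. The bottle is at (340,298), and a vise stands in front at (390,325).

```bash
cat >> h.py <<'E'
def avg(names,n=3,cams=('top','side'),pmin=.4,fn='mark_of'):
    out={}
    for k in range(n):
        for cam in cams:
            c=optics.capture(cam)
            for nm in names:
                for r in getattr(optics,fn)(c,nm):
                    if r['p']>pmin: out.setdefault((nm,cam),[]).append([*r['centre'],r['p']])
    for k,v in out.items(): print(k,np.round(v,4).tolist())
    return out
E
python3 - <<'E'
from h import *
avg(['jig','corner','tube1','spacer','bar_knob','tray'],3)
c=optics.capture('top')
r=optics.outline_of(c,'spacer')[0]['region'];print('spacer',r.sum(),cv2.minAreaRect(np.argwhere(r)[:,::-1].astype(np.float32)))
for r in optics.outline_of(c,'tube1'):
    m=r['region'];a=np.argwhere(m)[:,::-1].astype(np.float32)
    # foot and knob ends
    print(round(r['p'],2),m.sum(),a.min(0),a.max(0),cv2.minAreaRect(a))
    for (u,v) in [(a[:,0].mean(),a[:,1].min()),(a[:,0].mean(),a[:,1].max())]: print(np.round(onz(c,u,v,.04),4))
im=c['frame'];cv2.imwrite('pics/c1.png',cv2.resize(cv2.cvtColor(im[170:320,170:490],cv2.COLOR_RGB2BGR),None,fx=2.5,fy=2.5,interpolation=cv2.INTER_CUBIC))
E
```

```text
('jig', 'top') [[0.6203, -0.0432, 0.0003, 0.76], [0.6216, -0.0461, -0.0025, 0.96], [0.6214, -0.0447, -0.0012, 0.79]]
('corner', 'top') [[0.7132, 0.1153, 0.0145, 0.6], [0.7146, 0.1203, 0.014, 0.96], [0.715, 0.119, 0.0142, 0.56]]
('tube1', 'top') [[0.5788, 0.3012, 0.038, 0.9], [0.5755, 0.4481, 0.0322, 0.82], [0.5784, 0.2332, 0.0293, 0.57], [0.5762, 0.2998, 0.0367, 0.96], [0.581, 0.2303, 0.0342, 0.79], [0.5775, 0.4485, 0.0311, 0.57], [0.5743, 0.3016, 0.0357, 0.92], [0.5762, 0.4482, 0.0324, 0.92], [0.581, 0.2322, 0.0312, 0.73]]
('spacer', 'top') [[0.415, -0.1905, -0.0027, 0.86], [0.4151, -0.1874, 0.0002, 0.8], [0.4141, -0.1906, 0.0022, 0.95]]
('bar_knob', 'top') [[0.5739, -0.1846, 0.0653, 0.97], [0.5743, -0.1881, 0.0674, 0.67], [0.5722, -0.1847, 0.065, 0.68]]
('tray', 'top') [[0.5169, 0.3422, 0.0047, 0.66], [0.5179, 0.3424, 0.0049, 0.94]]
('jig', 'side') [[0.6185, -0.0416, -0.0026, 0.62], [0.6209, -0.0447, 0.0001, 0.73]]
('corner', 'side') [[0.7156, 0.123, 0.0149, 0.96], [0.5759, -0.1839, 0.0726, 0.64], [0.7127, 0.119, 0.0174, 0.61], [0.7097, 0.12, 0.0158, 0.98]]
('tube1', 'side') [[0.57
[... 454 characters left out ...]
7, -0.1854, 0.0714, 0.67], [0.575, -0.1873, 0.0694, 0.87]]
('tray', 'side') [[0.5146, 0.3438, -0.0012, 0.78], [0.5134, 0.3441, 0.0005, 0.65], [0.5129, 0.3434, -0.0017, 0.6]]
spacer 709 ((449.12298583984375, 308.85247802734375), (12.76554012298584, 58.214481353759766), 84.80557250976562)
0.88 883 [244. 239.] [264. 293.] ((254.0, 266.0), (54.0, 20.0), 90.0)
[0.5814 0.3081 0.04  ]
[0.4439 0.303  0.04  ]
0.64 748 [189. 239.] [210. 287.] ((199.5, 263.0), (48.0, 21.0), 90.0)
[0.5783 0.4484 0.04  ]
[0.4561 0.4424 0.04  ]
0.63 860 [270. 240.] [292. 298.] ((280.20489501953125, 269.24591064453125), (19.284114837646484, 57.85234451293945), 5.19442892074585)
[0.5803 0.2399 0.04  ]
[0.4328 0.2354 0.04  ]
```

```bash
python3 -m pendant '0 0 0 10;0 0 0 20;0 0 0 23.5;0 0 0 23.5' 0; python3 -c "
from h import *
s,p,M=st();print(M.round(3))"
```

```text
time: 3.85
tcp_pos: [0.2608, -0.5954, 0.2305]
tcp_rot: [0.501, 0.499, 0.501, -0.499]
wrist_force: [-0.5, 0.2, -1.1]
width: 1.001
t 3.85 tcp [ 0.2608 -0.5954  0.2305] F [-0.5  0.2 -1.1] w 1.001 q [-1.33  0.25  1.56  0.    1.34  0.24]
[[ 0.     1.     0.003]
 [-0.     0.003 -1.   ]
 [-1.     0.     0.   ]]
```

View pics/c1.png

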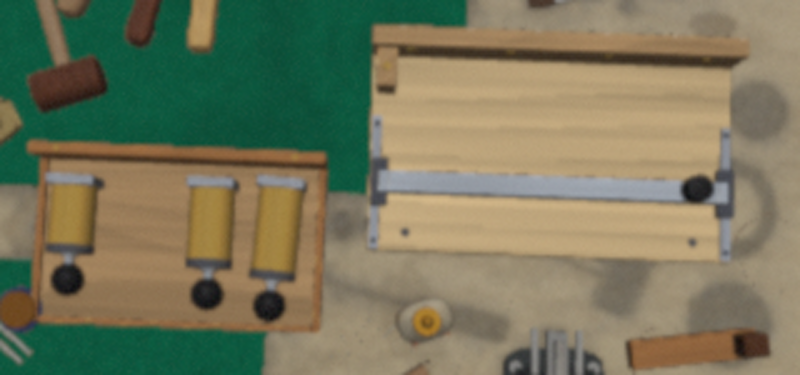

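```bash
python3 - <<'E'
from h import *
c=optics.capture('top');g=cv2.cvtColor(c['frame'],cv2.COLOR_RGB2GRAY)
L=cv2.createLineSegmentDetector().detect(g)[0][:,0]
for x1,y1,x2,y2 in L:
    l=np.hypot(x1-x2,y1-y2)
    if l>25 and 175<min(x1,x2)<480 and 170<min(y1,y2) and max(y1,y2)<320:
        a=onz(c,x1,y1,.015);b=onz(c,x2,y2,.015);d=b-a;an=np.degrees(np.arctan2(d[1],d[0]))%90
        print(np.round([x1,y1,x2,y2]).astype(int),a[:2].round(3),b[:2].round(3),'yaw',round((an+45)%90-45,2))
E
python3 -m pendant '0 1 -1.25 0;0 2 -2.5 0;0 3 -3.75 0;0 4 -5 0;0 5 -6.25 0;0 6 -7.5 0;0 7 -9 0;0 7.8 -10.2 0;0 7.8 -10.2 0'
python3 - <<'E'
from h import *
st();c=optics.capture('wrist');save(c,'w1');print(c['vfov'],np.round(c['cam_to_world'],3).tolist());marks(c,['bar_knob','jig','corner'])
E
```

```text
[462 197 328 192] [ 0.708 -0.237] [0.714 0.118] yaw -0.99
[318 192 316 246] [0.713 0.145] [0.57  0.148] yaw -1.2
[322 187 467 192] [0.727 0.136] [ 0.722 -0.25 ] yaw -0.81
[243 235 196 234] [0.593 0.339] [0.595 0.464] yaw -1.07
[354 180 319 179] [0.747 0.049] [0.749 0.143] yaw -1.22
[202 265 206 240] [0.512 0.442] [0.577 0.436] yaw -4.91
[301 238 244 236] [0.59  0.188] [0.591 0.336] yaw -0.42
[265 243 262 277] [0.574 0.281] [0.486 0.285] yaw -2.75
[292 243 288 282] [0.576 0.21 ] [0.474 0.218] yaw -4.89
[182 230 298 234] [0.605 0.5  ] [0.599 0.195] yaw -1.01
[322 268 456 274] [0.512 0.131] [ 0.504 -0.218] yaw -1.34
[298 230 182 225] [0.61  0.195] [0.616 0.501] yaw -1.14
[243 276 245 244] [0.488 0.336] [0.569 0.333] yaw -1.58
[431 252 327 247] [ 0.561 -0.153] [0.566 0.119] yaw -1.08
[187 299 274 302] [0.425 0.478] [0.422 0.252] yaw -0.85
[454 315 426 318] [ 0.398 -0.214] [ 0.39  -0.139] yaw 6.31
[327 245 439 249] [0.573 0.119] [ 0.569 -0.176] yaw -0.93
[284 276 288 247] [0.49  0.228] [0.566 0.221] yaw -4.66
[275 246 272 274] [0.568 0.254] [0.493 0.26 ] yaw -4.45
[342 209 376 209] [0.67  0.081] [ 0.671 -0.008] yaw 0.39
time: 5.03
tcp_pos: [0.573, -0.1837, 0.2305]
tcp_rot: [0.502, 0.498, 0.502, -0.498]
wrist_force: [-0.6, -0.1, 0.1]
width: 1.001
t 5.03 tcp [ 0.573  -0.1837  0.2305] F [-0.6 -0.1  0.1] w 1.001 q [-0.5   0.13  1.69  0.    1.32  1.06]
63.13716642380131 [[0.007, -0.969, -0.245, 0.643], [-1.0, -0.007, -0.001, -0.183], [-0.001, 0.245, -0.97, 0.384], [0.0, 0.0, 0.0, 1.0]]
mark bar_knob 0.7 [ 0.5731 -0.1859  0.0657]
mark jig 0.77 [ 0.6245 -0.0456  0.001 ]
```

View pics/w1.png

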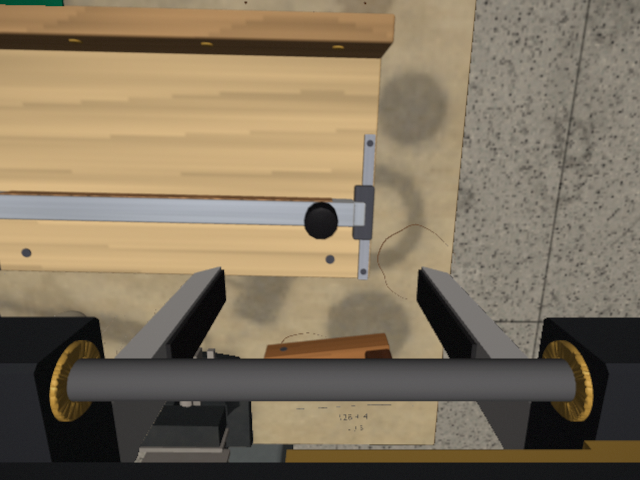

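Wrist view: the bar knob is at (320,220), right where the network puts it. Jig yaw is about -1°. I'll grip the knob and draw the bar back.

```bash
python3 -m pendant '1.2 0 0.05 1;2.4 0 0.05 1;3.2 0 0.05 1;3.94 0 0.05 1;3.94 0 0.05 1' 0.4
python3 -m pendant '0 0 0 0;0 0 0 0;0 0 0 0;0 0 0 0' 1
python3 -m pendant '0 -0.2 0 0;0 -0.4 0 0;0 -0.6 0 0;0 -0.8 0 0;0 -0.95 0 0;0 -1.05 0 0;0 -1.1 0 0;0 -1.1 0 0'
python3 - <<'E'
from h import *
st();c=optics.capture('top');marks(c,['bar_knob','spacer'])
E
```

```text
time: 5.85
tcp_pos: [0.5697, -0.1897, 0.0711]
tcp_rot: [-0.494, -0.504, -0.497, 0.505]
wrist_force: [-0.3, -0.3, 0.6]
width: 0.603
time: 6.35
tcp_pos: [0.5724, -0.1841, 0.0742]
tcp_rot: [0.494, 0.506, 0.498, -0.502]
wrist_force: [1.8, 17.3, 8.1]
width: 0.293
time: 7.35
tcp_pos: [0.5312, -0.1835, 0.0742]
tcp_rot: [0.496, 0.508, 0.495, -0.5]
wrist_force: [13.6, 17.7, -0.5]
width: 0.291
t 7.35 tcp [ 0.5312 -0.1835  0.0742] F [13.6 17.7 -0.5] w 0.291 q [-0.54  0.23  1.88  0.01  1.02  1.04]
mark spacer 0.55 [ 0.4131 -0.1914 -0.0029]
```

```bash
python3 -m pendant '0 0 0 0;0 0 0 0;0 0 0 0;-1 0 0 0;-2.2 0 0 0;-2.2 0 0 0' 0.3
python3 - <<'E'
from h import *
s,p,M=st();print(M.round(4).tolist());o=avg(['bar_knob','spacer','corner'],2,('top','side'),pmin=.3)
c=optics.capture('top')
r=optics.outline_of(c,'spacer')[0]['region'];
x=cv2.fitLine(np.argwhere(r)[:,::-1].astype(np.float32),cv2.DIST_L2,0,.01,.01).ravel();a=onz(c,x[2],x[3],.028);b=onz(c,x[2]+50*x[0],x[3]+50*x[1],.028);print('spacer dir',np.degrees(np.arctan2(*(a-b)[1::-1])))
E
```

```text
time: 8.25
tcp_pos: [0.5301, -0.1898, 0.1656]
tcp_rot: [0.499, 0.505, 0.493, -0.503]
wrist_force: [0.3, -0.2, -0.6]
width: 0.701
t 8.25 tcp [ 0.5301 -0.1898  0.1656] F [ 0.3 -0.2 -0.6] w 0.701 q [-0.55  0.11  1.84 -0.    1.19  1.04]
[[0.0077, 0.9999, -0.0154], [-0.0049, -0.0153, -0.9999], [-1.0, 0.0078, 0.0048]]
('bar_knob', 'top') [[0.5332, -0.184, 0.0621, 0.77]]
('spacer', 'top') [[0.4166, -0.19, -0.0014, 0.85], [0.5136, 0.3436, 0.0028, 0.63], [0.4126, -0.188, -0.0025, 0.84]]
('corner', 'top') [[0.7143, 0.1166, 0.0137, 0.85], [0.7145, 0.1179, 0.0162, 0.75], [0.4341, 0.0849, 0.0001, 0.68]]
('bar_knob', 'side') [[0.5335, -0.1831, 0.0687, 0.67], [0.5359, -0.1843, 0.0698, 0.95], [0.5821, 0.4432, 0.0337, 0.33]]
('spacer', 'side') [[0.4145, -0.1922, -0.0008, 0.77], [0.4146, -0.1898, -0.0006, 0.68]]
('corner', 'side') [[0.712, 0.1196, 0.0169, 0.9], [0.7114, 0.1201, 0.0151, 0.55]]
spacer dir 98.73193265195911
```

```bash
python3 -m pendant '-0.5 -0.5 0.2 -10;-0.5 -1 0.5 -20;-0.5 -1.5 0.8 -30;-0.5 -2 1 -40;-0.5 -2.4 1.2 -50;-0.5 -2.75 1.31 -60;-0.5 -2.75 1.31 -70;-0.5 -2.75 1.31 -80;-0.5 -2.75 1.31 -90;-0.5 -2.75 1.31 -98'
python3 -m pendant '0 0 0 0;0 0 0 0'
python3 - <<'E'
from h import *
s,p,M=st();print(M.round(4).tolist());c=optics.capture('wrist');save(c,'w2');marks(c,['spacer']);marks(c,['spacer'],'spot_in')
r=optics.outline_of(c,'spacer')[0]['region'];print(r.sum())
g=cv2.cvtColor(c['frame'],cv2.COLOR_RGB2GRAY)
L=cv2.createLineSegmentDetector().detect(g)[0][:,0]
R_=cv2.dilate(r.astype(np.uint8),np.ones((9,9)))
for x1,y1,x2,y2 in L:
    if np.hypot(x1-x2,y1-y2)>25 and R_[int(y1),int(x1)] and R_[int(y2),int(x2)]:
        a=onz(c,x1,y1,.028);b=onz(c,x2,y2,.028);print(np.round([x1,y1,x2,y2]).astype(int),a[:2].round(4),b[:2].round(4),np.degrees(np.arctan2(*(b-a)[1::-1])).round(1))
E
```

```text
time: 10.4
tcp_pos: [0.417, -0.2387, 0.181]
tcp_rot: [0.706, -0.046, 0.706, 0.046]
wrist_force: [0.3, 0.4, 0.2]
width: 0.701
time: 10.65
tcp_pos: [0.4169, -0.2387, 0.1809]
tcp_rot: [0.706, -0.043, 0.706, 0.043]
wrist_force: [0.1, -0.6, -0.2]
width: 0.7
t 10.65 tcp [ 0.4169 -0.2387  0.1809] F [ 0.1 -0.6 -0.2] w 0.7 q [-0.76 -0.11  2.03  0.    1.23 -0.88]
[[0.0001, -0.1225, 0.9925], [-0.0001, 0.9925, 0.1225], [-1.0, -0.0001, 0.0001]]
mark spacer 0.59 [ 0.4138 -0.1912 -0.0011]
mark spacer 0.28 [ 0.5327 -0.1845  0.0645]
spot spacer 0.74 [ 0.4136 -0.1898  0.0263]
6869
[312 217 338 217] [ 0.4083 -0.232 ] [ 0.4291 -0.2295] 6.7
[306 188 305 128] [ 0.4006 -0.2099] [ 0.3955 -0.1647] 96.5
[343 221 342 258] [ 0.433  -0.2322] [ 0.4367 -0.2636] -83.3
[305 127 305  93] [ 0.3951 -0.1639] [ 0.3922 -0.1399] 96.9
[308  78 342  78] [ 0.3934 -0.129 ] [ 0.418 -0.126] 6.9
[345 109 344 166] [ 0.4235 -0.1476] [ 0.4287 -0.1889] -82.8
[305 223 305 186] [ 0.4036 -0.238 ] [ 0.4002 -0.208 ] 96.5
[308  81 309 219] [ 0.3933 -0.131 ] [ 0.4059 -0.2346] -83.0
[339 227 312 227] [ 0.4312 -0.2376] [ 0.4092 -0.2402] -173.2
```

View pics/w2.png

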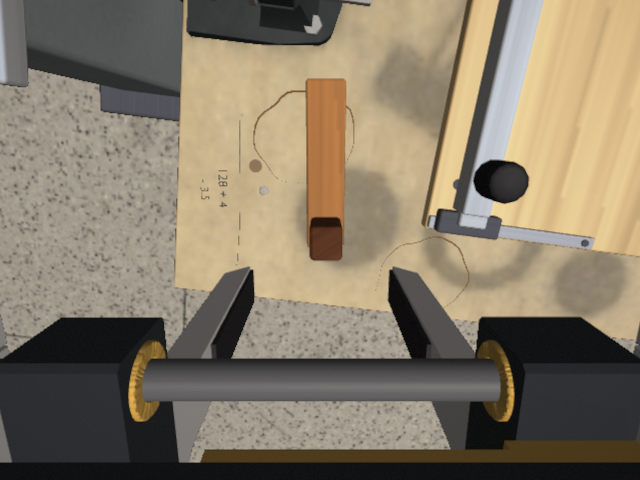

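Wrist view: the spacer runs from (326,78) to its grip at (326,238), and the tool yaw already matches its 97°. Descending on the grip.

```bash
python3 -m pendant '1.2 -0.13 0.06 0;2.3 -0.13 0.06 0;2.9 -0.13 0.06 0;3.12 -0.13 0.06 0;3.12 -0.13 0.06 0;3.12 -0.13 0.06 0'
python3 -m pendant '0 0 0 0;0 0 0 0;0 0 0 0;0 0 0 0;-1 0 0 0;-2.2 0 0 0;-2.6 0 0 0;-2.6 0 0 0' 1
python3 - <<'E'
from h import *
shift([.592,.102,.16])
E
```

```text
time: 11.6
tcp_pos: [0.4208, -0.2443, 0.0574]
tcp_rot: [0.706, -0.045, 0.705, 0.043]
wrist_force: [-0.1, -0.6, 0.5]
width: 0.701
time: 12.6
tcp_pos: [0.4201, -0.2437, 0.1601]
tcp_rot: [0.706, -0.044, 0.705, 0.044]
wrist_force: [0.0, -0.5, -3.3]
width: 0.248
t 12.6 tcp [ 0.4201 -0.2437  0.1601] F [ 0.  -0.5 -3.3] w 0.248 q [-0.76 -0.07  2.03 -0.    1.18 -0.88]
shift units [-2.000e-03  8.040e+00  5.341e+00]
```

```bash
python3 -m pendant '0 0.8 0.5 10;0 1.6 1 20;0 2.4 1.6 30;0 3.2 2.1 40;0 4 2.7 50;0 4.8 3.2 60;0 5.6 3.7 70;0 6.4 4.3 80;0 7.2 4.8 90;0 8 5.35 98'
python3 -m pendant '0 0 0 0;0 0 0 0;0 0 0 0'
python3 - <<'E'
from h import *
s,p,M=st();print(M.round(4).tolist())
for n in ('top','side'):
    c=optics.capture(n);marks(c,['spacer','corner'])
    save(c,'p3'+n)
    g=cv2.cvtColor(c['frame'],cv2.COLOR_RGB2BGR)
    u=proj(c,[.67,.11,.05]).astype(int);k=60 if n=='top' else 80
    cv2.imwrite('pics/c3%s.png'%n,cv2.resize(g[max(0,u[1]-k):u[1]+k,u[0]-k:u[0]+k],(480,480),interpolation=cv2.INTER_CUBIC))
cv2.imwrite('pics/c3.png',np.hstack([cv2.imread('pics/c3top.png'),cv2.imread('pics/c3side.png')])[:, :]) 
im=cv2.imread('pics/c3.png');cv2.imwrite('pics/c3.png',cv2.resize(im,(800,400)))
E
```

```text
time: 13.85
tcp_pos: [0.5909, 0.1018, 0.1563]
tcp_rot: [-0.494, -0.503, -0.497, 0.506]
wrist_force: [0.5, -0.3, -1.7]
width: 0.251
time: 14.22
tcp_pos: [0.5916, 0.0997, 0.1589]
tcp_rot: [-0.496, -0.503, -0.497, 0.504]
wrist_force: [0.4, 0.5, -2.9]
width: 0.25
t 14.22 tcp [0.5916 0.0997 0.1589] F [ 0.4  0.5 -2.9] w 0.25 q [-0.02  0.2   1.74 -0.    1.2   1.56]
[[-0.0021, 0.9999, -0.0155], [-0.0001, -0.0155, -0.9999], [-1.0, -0.0021, 0.0001]]
mark corner 0.82 [0.715  0.1166 0.0124]
mark spacer 0.91 [0.6359 0.1012 0.0849]
mark corner 0.94 [0.7134 0.1206 0.0182]
```

View pics/c3.png

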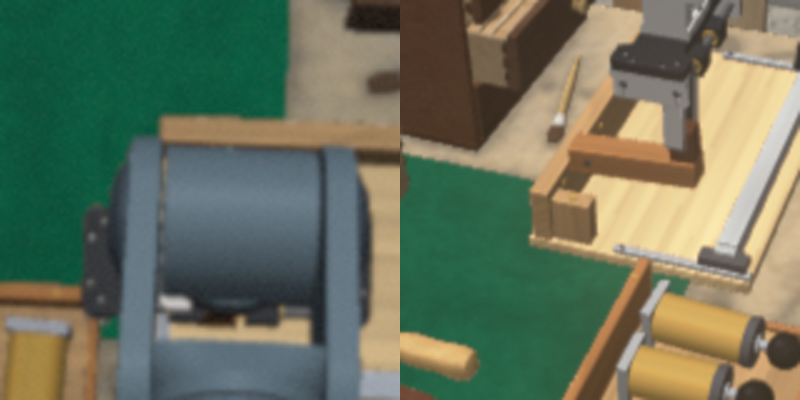

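```bash
python3 -m pendant '0.8 0 0 0;1.6 0 0 0;2 0 0 0;2.1 0 0 0;2.1 0 0 0;2.1 0 0 0'
python3 -m pendant '0 0 -0.03 0;0 0 -0.06 0;0 0 -0.09 0;0 0 -0.1 0;0 0 -0.1 0'
python3 -m pendant '0 0 -0.02 0;0 0 -0.04 0;0 0 -0.05 0;0 0 -0.05 0'
```

```text
time: 15.28
tcp_pos: [0.5937, 0.1006, 0.0813]
tcp_rot: [0.497, 0.504, 0.496, -0.504]
wrist_force: [-12.8, -1.3, 22.9]
width: 0.253
time: 15.9
tcp_pos: [0.5954, 0.1029, 0.0812]
tcp_rot: [0.499, 0.504, 0.494, -0.503]
wrist_force: [1.9, -1.5, 4.3]
width: 0.257
time: 16.4
tcp_pos: [0.595, 0.1054, 0.0787]
tcp_rot: [0.498, 0.504, 0.494, -0.503]
wrist_force: [-0.4, -4.9, 7.9]
width: 0.25
```

```bash
python3 -m pendant '0.05 0 0 0;0.1 0 0 0;0.1 0 0 0;0.1 0 0 0'
python3 -m pendant '0 0 -0.02 0;0 0 -0.04 0;0 0 -0.06 0;0 0 -0.06 0'
python3 -m pendant '0 0.03 0 0;0 0.06 0 0;0 0.08 0 0;0 0.08 0 0'
```

```text
time: 16.9
tcp_pos: [0.5952, 0.1051, 0.0785]
tcp_rot: [0.498, 0.504, 0.495, -0.504]
wrist_force: [-12.4, -7.6, 30.7]
width: 0.253
time: 17.4
tcp_pos: [0.5954, 0.1059, 0.0785]
tcp_rot: [-0.499, -0.503, -0.494, 0.504]
wrist_force: [-12.1, -13.8, 30.8]
width: 0.253
time: 17.9
tcp_pos: [0.5974, 0.1072, 0.0783]
tcp_rot: [-0.497, -0.503, -0.495, 0.504]
wrist_force: [-16.4, -8.5, 33.5]
width: 0.254
```

Run:
```python
from h import *
c=optics.capture('wrist');save(c,'w4');d=optics.capture('side');marks(d,['spacer']);marks(c,['spacer'])
g=cv2.cvtColor(d['frame'],cv2.COLOR_RGB2BGR);u=proj(d,[.65,.11,.03]).astype(int);a=cv2.resize(g[u[1]-60:u[1]+60,u[0]-80:u[0]+80],(640,480),interpolation=cv2.INTER_CUBIC)
cv2.imwrite('pics/c4.png',np.hstack([cv2.resize(cv2.imread('pics/w4.png'),(400,300)),cv2.resize(a,(400,300))]))
```

```text
mark spacer 0.66 [0.6422 0.1086 0.0146]
mark spacer 0.92 [0.6435 0.1057 0.0117]
```

View pics/c4.png

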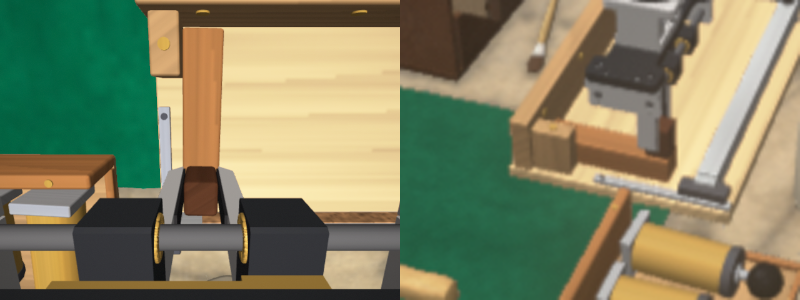

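The wrist view (left half) shows the spacer flat beside the cheek with its end at the fence; the grip just slid a few mm in the fingers. Releasing and heading to the longest tube.

```bash
python3 -m pendant '-0.12 0 0 0;-0.12 -0.05 0.03 0;-0.12 -0.05 0.03 0;-0.12 -0.05 0.03 0' 0.3
python3 -m pendant '-1 0 0 0;-2 0 0 0;-3 0 0 0;-3.3 -1.2 -1.2 0;-3.3 -2.4 -2.3 0;-3.3 -3.3 -3.2 0;-3.3 -3.6 -3.35 0;-3.3 -3.6 -3.35 0;-3.3 -3.6 -3.35 0' 0.4
python3 - <<'E'
from h import *
s,p,M=st();print(M.round(4).tolist());c=optics.capture('wrist');save(c,'w5');marks(c,['tube1','tray'],);marks(c,['tube1'],'spot_in')
for r in optics.outline_of(c,'tube1'):
    m=r['region'];a=np.argwhere(m)[:,::-1];print(round(r['p'],2),m.sum(),a.min(0),a.max(0))
avg(['spacer','corner','tube1'],2)
E
```

```text
time: 18.6
tcp_pos: [0.5933, 0.1079, 0.0761]
tcp_rot: [-0.496, -0.503, -0.497, 0.504]
wrist_force: [-0.6, -0.3, -0.5]
width: 0.642
time: 19.73
tcp_pos: [0.4528, 0.2431, 0.2089]
tcp_rot: [0.496, 0.504, 0.496, -0.504]
wrist_force: [0.1, 0.2, -0.1]
width: 0.601
t 19.73 tcp [0.4528 0.2431 0.2089] F [ 0.1  0.2 -0.1] w 0.601 q [ 0.27 -0.06  1.92 -0.    1.28  1.86]
[[0.0003, 0.9999, -0.0163], [-0.0002, -0.0163, -0.9999], [-1.0, 0.0003, 0.0002]]
mark tube1 0.68 [0.5798 0.3084 0.0332]
mark tube1 0.61 [0.5783 0.447  0.0392]
mark tray 0.61 [0.519  0.3408 0.0041]
spot tube1 0.69 [0.5341 0.4421 0.0533]
spot tube1 0.64 [0.5293 0.307  0.0555]
0.74 8707 [200  59] [271 232]
0.66 9616 [ 5 62] [105 221]
0.58 9372 [294  55] [362 242]
('spacer', 'top') [[0.6457, 0.1066, 0.0152, 0.97]]
('corner', 'top') [[0.7164, 0.1181, 0.0149, 0.76], [0.714, 0.1172, 0.013, 0.58]]
('tube1', 'top') [[0.575, 0.2982, 0.0339, 0.81], [0.5794, 0.2319, 0.033, 0.78], [0.5756, 0.4498, 0.0336, 0.69], [0.5787, 0.2335, 0.0323, 0.7], [0.5781, 0.3006, 0.0383, 0.64], [0.5762, 0.4512, 0.0313, 0.58]]
('spacer', 'side') [[0.5164, 0.3443, 0.0017, 0.6], [0.641, 0.1079, 0.013, 0.58], [0.6427, 0.1089, 0.0147, 0.84]]
('corner', 'side') [[0.7123, 0.1169, 0.0148, 0.69], [0.7112, 0.1192, 0.0143, 0.6]]
('tube1', 'side') [[0.5814, 0.234, 0.0337, 0.69], [0.581, 0.3066, 0.0332, 0.65], [0.5779, 0.4453, 0.0346, 0.61], [0.5812, 0.2328, 0.0353, 0.74], [0.5804, 0.3051, 0.0293, 0.66], [0.58, 0.4452, 0.031, 0.6]]
```

View pics/w5.png

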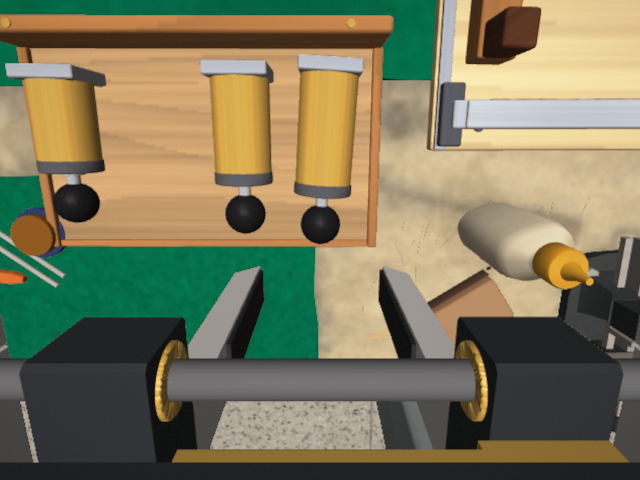

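The three balls are at (320,224), (245,214) and (76,203). Tube lengths fall from right to left, and the bottle is clear of the gripper.

Run:
```python
from h import *
c=optics.capture('wrist')
g=cv2.cvtColor(c['frame'],cv2.COLOR_RGB2GRAY)
for u,v in [(320,224),(245,214),(76,203)]:
    w=g[v-28:v+28,u-28:u+28]<55; a=np.argwhere(w)
    n,l,s,ce=cv2.connectedComponentsWithStats(w.astype(np.uint8));k=1+np.argmax(s[1:,4]);x,y,ww,hh=s[k][:4]
    uu,vv=u-28+x+ww/2,v-28+y+hh-ww/2
    print(ww,hh,uu,vv,onz(c,uu,vv,.035).round(4),onz(c,u,v,.035).round(4))
for u,v in [(331,57),(236,60),(56,66)]: print('foot top edge',onz(c,u,v,.059).round(4))
for u,v in [(390,43),(32,46)]: print('board bottom',onz(c,u,v,.013).round(4))
```

```text
39 37 321.5 222.5 [0.4494 0.2434 0.035 ] [0.4481 0.2447 0.035 ]
39 38 246.5 212.5 [0.4591 0.3072 0.035 ] [0.4578 0.3086 0.035 ]
50 56 75.0 206.0 [0.4669 0.4525 0.035 ] [0.4694 0.4512 0.035 ]
foot top edge [0.5764 0.2347 0.059 ]
foot top edge [0.5754 0.3031 0.059 ]
foot top edge [0.5734 0.4335 0.059 ]
board bottom [0.5945 0.185  0.013 ]
board bottom [0.5967 0.4794 0.013 ]
```

```bash
python3 -m pendant '1.2 -0.1 -0.02 0;2.4 -0.1 -0.02 0;3.4 -0.1 -0.02 0;4 -0.1 -0.02 0;4.2 -0.1 -0.02 0;4.2 -0.1 -0.02 0;4.2 -0.1 -0.02 0'
python3 -m pendant '0 0 0 0;0 0 0 0;0 0 0 0;0 0 0 0' 1
python3 -m pendant '0 0.08 0 0;0 0.16 0 0;0 0.24 0 0;0 0.3 0 0;0 0.3 0 0'
python3 -m pendant '0 0.03 0 0;0 0.06 0 0;0 0.1 0 0;0 0.1 0 0'
```

```text
time: 21.7
tcp_pos: [0.4488, 0.2451, 0.0422]
tcp_rot: [0.497, 0.504, 0.496, -0.503]
wrist_force: [-0.0, -0.4, -0.6]
width: 0.597
time: 22.2
tcp_pos: [0.448, 0.2448, 0.0412]
tcp_rot: [0.496, 0.504, 0.496, -0.504]
wrist_force: [-0.4, -0.2, 3.4]
width: 0.346
time: 22.82
tcp_pos: [0.4586, 0.2448, 0.0411]
tcp_rot: [-0.495, -0.503, -0.497, 0.505]
wrist_force: [-5.5, 0.0, 7.6]
width: 0.35
time: 23.32
tcp_pos: [0.4608, 0.2447, 0.041]
tcp_rot: [-0.494, -0.501, -0.498, 0.506]
wrist_force: [-12.5, 0.6, 14.3]
width: 0.348
```

```bash
python3 -m pendant '0 0.05 0 0;0 0.1 0 0;0 0.1 0 0;0 0.1 0 0'
python3 - <<'E'
from h import *
c=optics.capture('side');marks(c,['tube1']);g=cv2.cvtColor(c['frame'],cv2.COLOR_RGB2BGR);u=proj(c,[.55,.24,.03]).astype(int)
cv2.imwrite('pics/c6.png',cv2.resize(g[u[1]-50:u[1]+50,u[0]-65:u[0]+65],(520,400),interpolation=cv2.INTER_CUBIC))
E
```

```text
time: 23.82
tcp_pos: [0.461, 0.2448, 0.0407]
tcp_rot: [-0.492, -0.499, -0.5, 0.509]
wrist_force: [-25.9, -0.0, 26.9]
width: 0.35
mark tube1 0.81 [0.5786 0.3064 0.0333]
mark tube1 0.67 [0.5791 0.4452 0.0334]
```

View pics/c6.png

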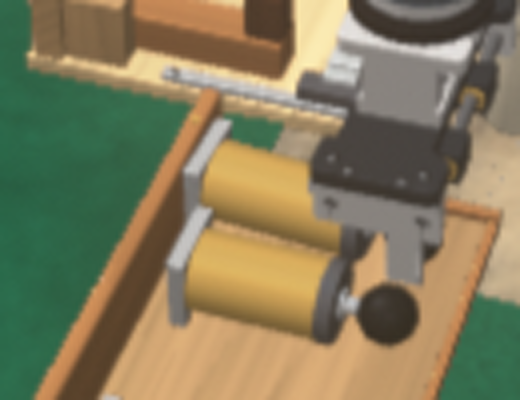

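The foot is butted (stalled at 26 N). Raising along the ladder path.

```bash
python3 -m pendant '0 -0.14 0 0;-0.2 -0.17 0 0;-0.42 -0.19 0 0;-0.82 -0.185 0 0;-1.2 -0.12 0 0;-1.545 0 0 0;-1.85 0.17 0 0;-2.12 0.39 0 0;-2.12 0.39 0 0'
python3 -c "
from h import *
c=optics.capture('side');marks(c,['tube1'])"
python3 -m pendant '-0.22 0.27 0 0;-0.395 0.575 0 0;-0.51 0.92 0 0;-0.575 1.3 0 0;-0.58 1.7 0 0;-0.55 1.95 0 0;-0.53 2.12 0 0;-0.53 2.12 0 0'
python3 - <<'E'
from h import *
st();c=optics.capture('side');marks(c,['tube1']);g=cv2.cvtColor(c['frame'],cv2.COLOR_RGB2BGR);u=proj(c,[.55,.24,.08]).astype(int)
cv2.imwrite('pics/c7.png',cv2.resize(g[u[1]-80:u[1]+70,u[0]-100:u[0]+100],(533,400),interpolation=cv2.INTER_CUBIC))
E
```

```text
time: 25.05
tcp_pos: [0.4849, 0.2443, 0.1272]
tcp_rot: [0.497, 0.504, 0.496, -0.503]
wrist_force: [-2.3, -1.2, 2.2]
width: 0.35
mark tube1 0.91 [0.5853 0.3067 0.0354]
mark tube1 0.89 [0.5785 0.4431 0.0341]
time: 26.15
tcp_pos: [0.5712, 0.2428, 0.1485]
tcp_rot: [0.497, 0.505, 0.495, -0.502]
wrist_force: [0.6, -0.7, 4.6]
width: 0.347
t 26.15 tcp [0.5712 0.2428 0.1485] F [ 0.6 -0.7  4.6] w 0.347 q [ 0.22  0.26  1.7  -0.    1.18  1.81]
mark tube1 0.86 [0.5804 0.3078 0.0342]
mark tube1 0.79 [0.5805 0.4456 0.0339]
```

View pics/c7.png

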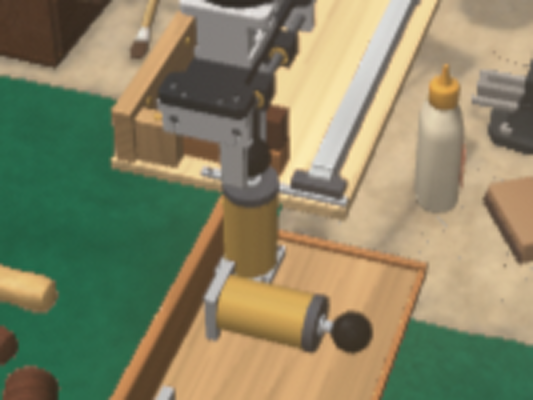

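```bash
python3 -m pendant '-0.3 0 0 0;-0.8 0 0 0;-1.5 0 0 0;-2 0 0 0;-2.15 0.2 0.3 0;-2.15 0.6 0.9 0;-2.15 1.1 1.7 0;-2.15 1.6 2.5 0;-2.15 2.1 3.25 0;-2.15 2.5 3.85 0'
python3 -m pendant '0 0.2 0.3 0;0 0.33 0.5 0;0 0.37 0.58 0;0 0.37 0.58 0;0 0.37 0.58 0;0 0.37 0.58 0'
python3 - <<'E'
from h import *
s,p,M=st();print(M.round(4).tolist());avg(['tube1','spacer','corner'],2,('side','wrist'))
E
```

```text
time: 27.5
tcp_pos: [0.6664, 0.0853, 0.2318]
tcp_rot: [-0.496, -0.504, -0.496, 0.504]
wrist_force: [1.1, 0.1, -4.6]
width: 0.348
time: 28.25
tcp_pos: [0.6801, 0.0646, 0.2329]
tcp_rot: [0.496, 0.504, 0.496, -0.503]
wrist_force: [0.6, -0.1, -5.0]
width: 0.345
t 28.25 tcp [0.6801 0.0646 0.2329] F [ 0.6 -0.1 -5. ] w 0.345 q [-0.07  0.32  1.46  0.    1.36  1.51]
[[0.0, 0.9999, -0.0141], [0.0001, -0.0141, -0.9999], [-1.0, 0.0, -0.0001]]
('tube1', 'side') [[0.6849, 0.0582, 0.0934, 0.87], [0.5815, 0.3042, 0.0317, 0.75], [0.5811, 0.4454, 0.0303, 0.56], [0.6864, 0.0585, 0.0947, 0.7], [0.5806, 0.3071, 0.0325, 0.64]]
('spacer', 'side') [[0.6445, 0.1062, 0.0172, 0.76], [0.6434, 0.1069, 0.0146, 0.88]]
('corner', 'side') [[0.7114, 0.1197, 0.0123, 0.66], [0.7144, 0.1197, 0.0167, 0.72]]
('tube1', 'wrist') [[0.6855, 0.0598, 0.0949, 0.85], [0.5795, 0.3061, 0.0348, 0.77], [0.5772, 0.3076, 0.0362, 0.82]]
('spacer', 'wrist') [[0.6437, 0.1063, 0.0136, 0.82], [0.6479, 0.1046, 0.0114, 0.88]]
('corner', 'wrist') [[0.7145, 0.1185, 0.0164, 0.68]]
```

```bash
python3 -m pendant '0.5 0 0 0;1 0 0 0;1.5 0 0 0;1.8 0 0 0;1.93 0 0 0;1.93 0 0 0;1.93 0 0 0'
python3 -m pendant '0 0 -0.04 0;0 0 -0.08 0;0 0 -0.1 0;0 0 -0.1 0'
python3 -m pendant '0 0 -0.03 0;0 0 -0.06 0;0 0 -0.06 0'
python3 -m pendant '0 0 -0.03 0;0 0 -0.06 0;0 0 -0.06 0'
python3 -c "
from h import *
st();avg(['tube1','spacer'],1,('side','wrist'))"
```

```text
time: 29.92
tcp_pos: [0.681, 0.0641, 0.1567]
tcp_rot: [0.497, 0.504, 0.496, -0.503]
wrist_force: [0.4, -0.4, -4.7]
width: 0.347
time: 30.42
tcp_pos: [0.6804, 0.0682, 0.1557]
tcp_rot: [0.496, 0.504, 0.496, -0.504]
wrist_force: [-1.0, 0.4, -5.9]
width: 0.347
time: 30.8
tcp_pos: [0.6805, 0.0704, 0.1557]
tcp_rot: [-0.496, -0.504, -0.496, 0.504]
wrist_force: [-0.4, -1.7, -4.5]
width: 0.348
time: 31.18
tcp_pos: [0.6806, 0.0721, 0.1559]
tcp_rot: [-0.497, -0.503, -0.496, 0.504]
wrist_force: [-0.8, -4.7, -3.6]
width: 0.35
t 31.18 tcp [0.6806 0.0721 0.1559] F [-0.8 -4.7 -3.6] w 0.35 q [-0.06  0.39  1.52 -0.    1.23  1.53]
('tube1', 'side') [[0.5806, 0.4472, 0.0317, 0.76], [0.6872, 0.063, 0.0189, 0.69], [0.5813, 0.308, 0.036, 0.58]]
('spacer', 'side') [[0.644, 0.1058, 0.014, 0.72]]
```

```bash
python3 -m pendant '0.03 0 0 0;0.06 0 0 0;0.09 0 0 0;0.09 0 0 0'
python3 -m pendant '0 0 0 0;0 0 0 0;0 0 0 0;0 0 0 0;0 0 0 0' 0.55
python3 - <<'E'
from h import *
st();avg(['tube1','spacer'],2,('side','wrist'))
c=optics.capture('wrist');save(c,'w8')
E
```

```text
time: 31.98
tcp_pos: [0.6815, 0.0722, 0.1536]
tcp_rot: [0.497, 0.504, 0.495, -0.503]
wrist_force: [-0.2, -5.1, -0.8]
width: 0.348
time: 32.6
tcp_pos: [0.6806, 0.073, 0.1522]
tcp_rot: [0.496, 0.504, 0.496, -0.504]
wrist_force: [1.0, -1.6, 0.3]
width: 0.45
t 32.6 tcp [0.6806 0.073  0.1522] F [ 1.  -1.6  0.3] w 0.45 q [-0.06  0.4   1.52  0.    1.23  1.53]
('tube1', 'side') [[0.5821, 0.3055, 0.0333, 0.83], [0.5772, 0.4435, 0.0313, 0.71], [0.6813, 0.0632, 0.0142, 0.57], [0.5802, 0.4423, 0.0296, 0.91], [0.5784, 0.3071, 0.0329, 0.87], [0.5323, -0.187, 0.0715, 0.69], [0.683, 0.0577, 0.0145, 0.58]]
('spacer', 'side') [[0.6423, 0.1042, 0.0153, 0.96], [0.6388, 0.106, 0.0137, 0.58]]
('tube1', 'wrist') [[0.6829, 0.0637, 0.0114, 0.94], [0.6829, 0.0637, 0.0152, 0.78]]
('spacer', 'wrist') [[0.6435, 0.1066, 0.0134, 0.62], [0.6441, 0.1079, 0.0127, 0.97]]
```

View pics/w8.png

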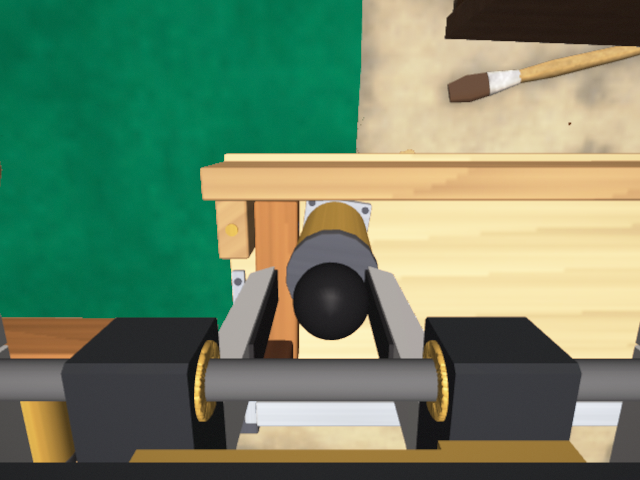

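The flange is visible at (305,200)–(371,206), yawed about 5° because I gripped the tube at its tray yaw. The spacer lies by the cheek. I'll open, measure the yaw, re-grip and twist it square.

```bash
python3 -m pendant '0 0 0.08 0;0 0 0.08 0;0 0 0.08 0' 0.4
cat >> h.py <<'E'
def segs(c,box,z,lmin=15):
    g=cv2.cvtColor(c['frame'],cv2.COLOR_RGB2GRAY)
    x0,y0,x1,y1=box
    for a in cv2.createLineSegmentDetector().detect(g)[0][:,0]:
        if np.hypot(a[0]-a[2],a[1]-a[3])>lmin and x0<min(a[0],a[2]) and max(a[0],a[2])<x1 and y0<min(a[1],a[3]) and max(a[1],a[3])<y1:
            p=onz(c,a[0],a[1],z);q=onz(c,a[2],a[3],z);d=q-p;an=np.degrees(np.arctan2(d[1],d[0]))%90
            print(a.round(1),p[:2].round(4),q[:2].round(4),'yaw',round((an+45)%90-45,2))
E
python3 - <<'E'
from h import *
st();c=optics.capture('wrist');marks(c,['tube1','spacer']);segs(c,(240,180,390,300),.025)
E
```

```text
time: 33.62
tcp_pos: [0.6802, 0.0698, 0.1519]
tcp_rot: [-0.496, -0.504, -0.497, 0.504]
wrist_force: [0.2, 0.6, 0.4]
width: 0.599
t 33.62 tcp [0.6802 0.0698 0.1519] F [0.2 0.6 0.4] w 0.599 q [-0.06  0.39  1.52  0.    1.23  1.52]
mark tube1 0.88 [0.6829 0.0611 0.0134]
mark spacer 0.78 [0.6455 0.1043 0.0116]
[369.  272.  376.2 295.4] [0.6492 0.0338] [0.63   0.0279] yaw 16.98
[295.3 199.4 294.7 245.6] [0.7056 0.088 ] [0.6708 0.0895] yaw -2.54
[362.3 226.7 377.2 254.2] [0.6846 0.0393] [0.6632 0.0278] yaw 28.17
[249.8 245.8 242.9 259.3] [0.6712 0.123 ] [0.6607 0.1288] yaw -29.16
[262.6 270.6 263.3 296.8] [0.6515 0.1145] [0.6301 0.115 ] yaw -1.42
[296.8 241.9 300.7 221.1] [0.6737 0.0879] [0.6895 0.0845] yaw -12.01
[249.3 200.6 250.7 246.9] [0.7052 0.1213] [0.6703 0.1224] yaw -1.76
[243.1 255.6 240.7 199.3] [0.6636 0.1285] [0.7063 0.1275] yaw -1.29
[352.2 207.4 363.4 225.5] [0.6991 0.0467] [0.6855 0.0385] yaw 31.4
[295.6 245.6 308.3 233.3] [0.6709 0.0889] [0.6802 0.0791] yaw 43.77
[299.8 221.  312.4 205. ] [0.6896 0.0852] [0.7013 0.0757] yaw -39.0
[333.4 199.8 351.9 206.9] [0.7049 0.0604] [0
[... 347 characters left out ...]
0.0733] yaw -38.57
[344.2 257.2 360.9 265. ] [0.6613 0.0526] [0.6548 0.04  ] yaw -26.91
[287.1 284.4 289.5 256.8] [0.6401 0.0963] [0.6622 0.0937] yaw -6.79
[325.6 225.8 346.9 226.3] [0.6856 0.0663] [0.685  0.0506] yaw -2.27
[308.7 233.1 326.2 225.6] [0.6803 0.0789] [0.6858 0.0659] yaw 22.94
[348.  227.1 365.  235.6] [0.6844 0.0498] [0.6777 0.0372] yaw -27.94
[289.4 201.4 251.9 201.1] [0.7042 0.0923] [0.7048 0.1195] yaw -1.28
[359.4 235.5 341.8 229.6] [0.6779 0.0413] [0.6826 0.0544] yaw -19.83
[324.4 230.6 309.  237.3] [0.682  0.0672] [0.6771 0.0787] yaw 23.31
[299.4 216.9 300.5 201.9] [0.6926 0.0854] [0.7037 0.0842] yaw -5.86
[340.6 229.9 324.4 230.4] [0.6824 0.0552] [0.6822 0.0672] yaw 1.12
```

```bash
python3 -m pendant '0 0 0.1 0;0 0 0.1 0;0 0 0.1 0;0 0 0.1 0' 1
python3 -m pendant '-0.08 0 0 0;-0.08 0 0.1 -3;-0.08 0 0.1 -6;-0.08 0 0.1 -6'
python3 - <<'E'
from h import *
st();c=optics.capture('wrist');marks(c,['tube1','spacer']);g=cv2.cvtColor(c['frame'],cv2.COLOR_RGB2BGR)
cv2.imwrite('pics/c9.png',cv2.resize(g[180:320,220:420],(800,560),interpolation=cv2.INTER_CUBIC))
E
```

```text
time: 34.28
tcp_pos: [0.6805, 0.0653, 0.1523]
tcp_rot: [-0.497, -0.504, -0.496, 0.504]
wrist_force: [-0.7, -1.7, 1.0]
width: 0.351
time: 34.78
tcp_pos: [0.6793, 0.062, 0.1539]
tcp_rot: [0.521, 0.477, 0.523, -0.478]
wrist_force: [0.3, 0.3, -4.9]
width: 0.349
t 34.77 tcp [0.6793 0.062  0.1539] F [ 0.3  0.3 -4.9] w 0.349 q [-0.07  0.39  1.52  0.    1.23  1.41]
mark tube1 0.73 [0.6803 0.0574 0.0176]
mark spacer 0.64 [0.6433 0.1044 0.0152]
```

View pics/c9.png

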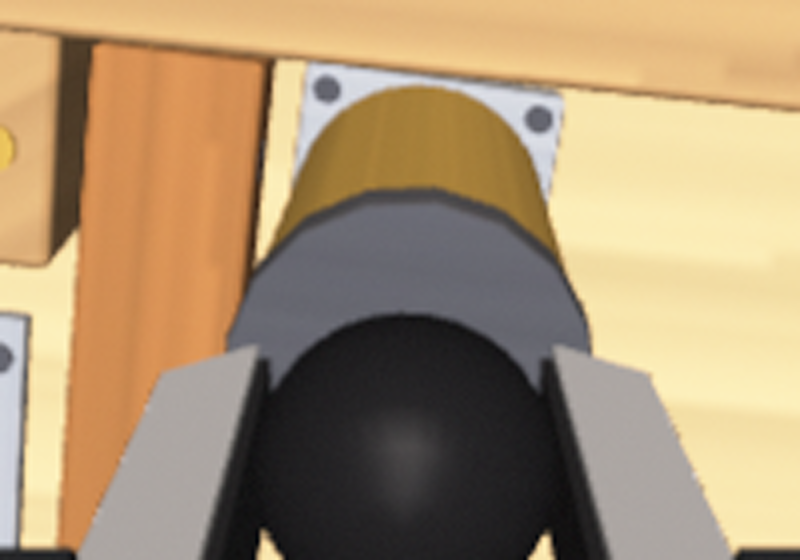

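```bash
python3 -m pendant '0 0 -0.05 -1;0 0.01 -0.1 -1;0 0.01 -0.12 -1;0 0.01 -0.12 -1'
python3 -m pendant '0 0 -0.03 0;0 0 -0.06 0;0 0 -0.06 0'
python3 -m pendant '0 0 -0.03 0;0 0 -0.05 0;0 0 -0.05 0'
python3 -m pendant '0 0 -0.03 0;0 0 -0.05 0;0 0 -0.05 0'
python3 -c "
from h import *
c=optics.capture('wrist');marks(c,['tube1','spacer']);"
```

```text
time: 35.42
tcp_pos: [0.6803, 0.0666, 0.1553]
tcp_rot: [0.526, 0.472, 0.526, -0.472]
wrist_force: [0.3, -0.1, -4.9]
width: 0.346
time: 35.8
tcp_pos: [0.6801, 0.0684, 0.1554]
tcp_rot: [0.526, 0.472, 0.526, -0.473]
wrist_force: [0.5, -2.0, -5.0]
width: 0.347
time: 36.17
tcp_pos: [0.6802, 0.0699, 0.1556]
tcp_rot: [0.527, 0.472, 0.525, -0.473]
wrist_force: [0.6, -5.5, -4.2]
width: 0.348
time: 36.55
tcp_pos: [0.6802, 0.0714, 0.156]
tcp_rot: [0.527, 0.472, 0.525, -0.473]
wrist_force: [0.2, -6.5, -2.8]
width: 0.344
mark tube1 0.86 [0.6813 0.0626 0.0155]
mark tube1 0.73 [0.5806 0.3064 0.0358]
mark spacer 0.96 [0.6464 0.1041 0.0098]
```

```bash
python3 -m pendant '0 0 0.05 0;0.04 0 0.05 0;0.08 0 0.05 0;0.1 0 0.05 0;0.1 0 0.05 0'
python3 -m pendant '0 0 0 0;0 0 0 0;0 0 0 0;0 0 0 0' 0.4
python3 - <<'E'
from h import *
st();c=optics.capture('wrist');marks(c,['tube1','spacer']);g=cv2.cvtColor(c['frame'],cv2.COLOR_RGB2BGR)
cv2.imwrite('pics/c10.png',cv2.resize(g[180:320,220:420],(800,560),interpolation=cv2.INTER_CUBIC))
E
```

```text
time: 37.33
tcp_pos: [0.6806, 0.0705, 0.1528]
tcp_rot: [0.527, 0.473, 0.525, -0.472]
wrist_force: [-1.3, -5.8, 1.2]
width: 0.349
time: 37.83
tcp_pos: [0.6798, 0.0713, 0.1513]
tcp_rot: [0.526, 0.473, 0.526, -0.472]
wrist_force: [0.1, 0.6, -0.9]
width: 0.601
t 37.83 tcp [0.6798 0.0713 0.1513] F [ 0.1  0.6 -0.9] w 0.601 q [-0.06  0.39  1.52  0.    1.23  1.4 ]
mark tube1 0.93 [0.6799 0.0656 0.0144]
mark tube1 0.84 [0.5809 0.3063 0.0368]
mark spacer 0.94 [0.6438 0.1066 0.0121]
mark spacer 0.28 [0.5764 0.3081 0.0369]
```

View pics/c10.png

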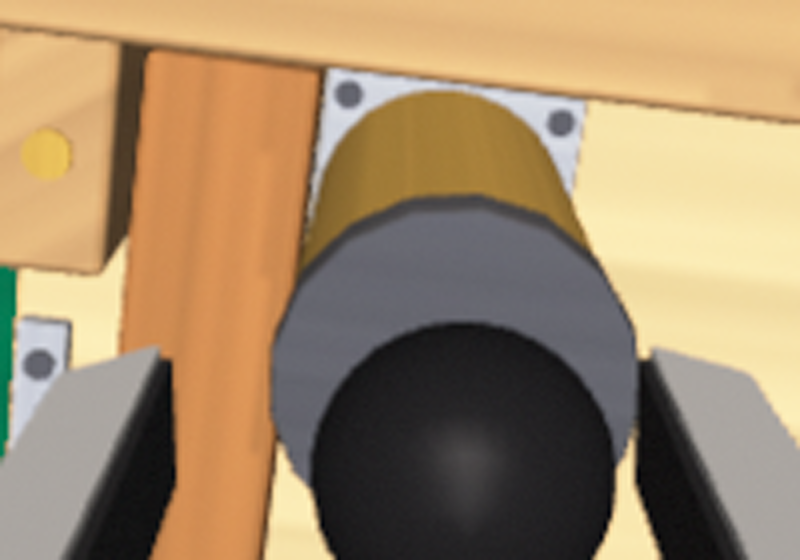

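The crop shows tube1 square, its flange edge at (325,70)–(315,190) running flush along the spacer, and the spacer close to the cheek. Next I move the spacer to tube1's right side.

```bash
python3 -m pendant '-0.5 0 0 0;-1.2 0 0 0;-1.7 0 0 0;-1.7 -0.6 -0.3 3;-1.7 -1.3 -0.7 6;-1.7 -1.8 -1 7;-1.7 -2 -1.12 7;-1.7 -2 -1.12 7'
python3 - <<'E'
from h import *
s,p,M=st();print(M.round(4).tolist());avg(['spacer','tube1','corner'],2,('top','wrist'))
c=optics.capture('wrist');m=optics.outline_of(c,'spacer')
a=np.argwhere(m[0]['region'])[:,::-1];print(m[0]['p'],a.min(0),a.max(0));segs(c,tuple(np.r_[a.min(0)-6,a.max(0)+6]),.043,25)
E
```

```text
time: 38.98
tcp_pos: [0.5957, 0.1069, 0.22]
tcp_rot: [0.497, 0.504, 0.496, -0.503]
wrist_force: [0.3, -0.1, -0.3]
width: 0.602
t 38.98 tcp [0.5957 0.1069 0.22  ] F [ 0.3 -0.1 -0.3] w 0.602 q [-0.01  0.15  1.69 -0.    1.3   1.58]
[[0.0012, 0.9999, -0.0143], [-0.0001, -0.0143, -0.9999], [-1.0, 0.0012, 0.0001]]
('tube1', 'top') [[0.5781, 0.2991, 0.0351, 0.77], [0.5764, 0.4469, 0.0334, 0.6], [0.5803, 0.4474, 0.0313, 0.56]]
('spacer', 'wrist') [[0.6464, 0.1068, 0.0127, 0.76], [0.6435, 0.1061, 0.014, 0.72]]
('tube1', 'wrist') [[0.5791, 0.308, 0.0357, 0.89], [0.6818, 0.067, 0.0098, 0.8], [0.5794, 0.3059, 0.0352, 0.94], [0.6823, 0.0646, 0.013, 0.75], [0.7153, 0.1183, 0.0133, 0.67]]
('corner', 'wrist') [[0.7145, 0.1194, 0.0168, 0.84], [0.7115, 0.1208, 0.0125, 0.84]]
0.87 [303  81] [341 249]
[337.5 218.2 335.2 248.1] [0.5961 0.0925] [0.5693 0.0946] yaw -4.53
[305.  248.1 303.6 209.3] [0.5697 0.1212] [0.6043 0.1215] yaw 0.49
[304.5  79.4 304.6 124.4] [0.7087 0.1181] [0.6744 0.1188] yaw -1.23
[340.4 124.4 338.5 204.4] [0.674  0.0897] [0.6082 0.0916] yaw -1.63
[309.4 209.5 334.4 210.3] [0.604  0.1166] [0.603  0.0951] yaw -2.69
[302.9 208.1 303.3 128.1] [0.6054 0.1221] [0.6715 0.12  ] yaw -1.82
[306.9  81.1 338.1  81.2] [0.7074 0.1162] [0.707  0.0915] yaw -1.05
[335.6 200.6 335.6 171.9] [0.6114 0.094 ] [0.6357 0.0939] yaw -0.34
[334.  168.1 334.6 141.9] [0.6388 0.0952] [0.6602 0.0946] yaw -1.67
```

```bash
python3 -m pendant '1.2 -0.13 0.01 0;2.4 -0.13 0.01 0;3.3 -0.13 0.01 0;3.7 -0.13 0.01 0;3.7 -0.13 0.01 0'
python3 -m pendant '0 0 0 0;0 0 0 0;0 0 0 0;0 0 0 0' 1
python3 -m pendant '-0.5 0 0 0;-1.2 -0.3 0 0;-1.9 -1 0 0;-1.9 -1.6 0.5 0;-1.9 -1.6 1.2 0;-1.9 -1.6 1.9 0;-1.9 -1.6 2.05 0;-1.9 -1.6 2.05 0'
python3 - <<'E'
from h import *
s,p,M=st();print(M.round(4).tolist());avg(['spacer','tube1'],2,('side','wrist'))
E
```

```text
time: 40.5
tcp_pos: [0.5899, 0.1065, 0.0708]
tcp_rot: [-0.496, -0.503, -0.497, 0.504]
wrist_force: [0.6, 0.4, 0.6]
width: 0.598
time: 41.0
tcp_pos: [0.5907, 0.1065, 0.072]
tcp_rot: [0.497, 0.504, 0.496, -0.503]
wrist_force: [-1.4, -0.4, 1.6]
width: 0.255
time: 42.0
tcp_pos: [0.525, 0.0256, 0.1477]
tcp_rot: [0.496, 0.504, 0.496, -0.504]
wrist_force: [0.5, 0.2, -2.2]
width: 0.256
t 42.0 tcp [0.525  0.0256 0.1477] F [ 0.5  0.2 -2.2] w 0.256 q [-0.17  0.05  1.94  0.    1.16  1.42]
[[0.0002, 0.9999, -0.0154], [0.0004, -0.0154, -0.9999], [-1.0, 0.0002, -0.0004]]
('spacer', 'side') [[0.5766, 0.0229, 0.09, 0.74], [0.577, 0.0256, 0.0861, 0.8]]
('tube1', 'side') [[0.6814, 0.0614, 0.0165, 0.78], [0.5827, 0.3018, 0.0332, 0.77], [0.5786, 0.4447, 0.0342, 0.75], [0.5773, 0.4439, 0.0322, 0.91], [0.6795, 0.0631, 0.0136, 0.78], [0.5771, 0.3079, 0.0316, 0.64]]
('spacer', 'wrist') [[0.5775, 0.0237, 0.0901, 0.86], [0.5785, 0.025, 0.0878, 0.55]]
('tube1', 'wrist') [[0.6795, 0.0648, 0.0119, 0.78], [0.6808, 0.0647, 0.0163, 0.93]]
```

```bash
python3 -m pendant '0 0.4 0 0;0 0.9 -0.02 0;0 1.4 -0.02 0;0 1.65 -0.02 0;0.6 1.65 -0.02 0;1.2 1.65 -0.02 0;1.6 1.65 -0.02 0;1.8 1.65 -0.02 0;1.8 1.65 -0.02 0'
python3 -c "
from h import *
st()"
```

```text
time: 43.72
tcp_pos: [0.5909, 0.0253, 0.0751]
tcp_rot: [-0.496, -0.504, -0.496, 0.504]
wrist_force: [-0.6, -0.1, -1.8]
width: 0.256
t 43.73 tcp [0.5909 0.0253 0.0751] F [-0.6 -0.1 -1.8] w 0.256 q [-0.15  0.3   1.8   0.    1.04  1.44]
```

```bash
python3 -m pendant '0 0 -0.02 0;0 0 -0.04 0;0 0 -0.06 0;0 0 -0.06 0'
python3 -m pendant '0.04 0 -0.01 0;0.09 0 -0.01 0;0.09 0 -0.01 0'
python3 -m pendant '0 0 0 0;0 0 0 0;0 0 0 0;-1 0 0 0;-2.2 0 0 0;-3.4 0 0 0;-3.4 0 0 0' 0.4
python3 - <<'E'
from h import *
st();avg(['spacer','tube1'],1,('side','wrist'))
c=optics.capture('wrist');m=optics.outline_of(c,'spacer')
a=np.argwhere(m[0]['region'])[:,::-1];print(m[0]['p'],a.min(0),a.max(0));segs(c,tuple(np.r_[a.min(0)-6,a.max(0)+6]),.043,25)
g=cv2.cvtColor(c['frame'],cv2.COLOR_RGB2BGR);cv2.imwrite('pics/c11.png',cv2.resize(g[20:260,180:500],(800,600),interpolation=cv2.INTER_CUBIC))
E
```

```text
time: 44.22
tcp_pos: [0.5913, 0.0277, 0.0756]
tcp_rot: [0.497, 0.504, 0.496, -0.504]
wrist_force: [0.9, 0.7, -1.9]
width: 0.253
time: 44.6
tcp_pos: [0.5913, 0.0279, 0.072]
tcp_rot: [0.496, 0.504, 0.496, -0.504]
wrist_force: [-1.5, -2.7, 0.4]
width: 0.255
time: 45.48
tcp_pos: [0.5938, 0.0279, 0.2129]
tcp_rot: [0.499, 0.506, 0.494, -0.502]
wrist_force: [0.6, 0.5, -0.7]
width: 0.599
t 45.48 tcp [0.5938 0.0279 0.2129] F [ 0.6  0.5 -0.7] w 0.599 q [-0.14  0.13  1.73  0.    1.28  1.44]
('spacer', 'side') [[0.6422, 0.0278, 0.0167, 0.87]]
('tube1', 'side') [[0.5807, 0.3066, 0.0348, 0.84], [0.5762, 0.4434, 0.0308, 0.83], [0.6854, 0.0614, 0.0157, 0.71]]
('spacer', 'wrist') [[0.6454, 0.026, 0.0129, 0.67]]
('tube1', 'wrist') [[0.6787, 0.0614, 0.0139, 0.71]]
0.56 [302  69] [341 246]
[333.2 246.6 306.9 246. ] [0.5687 0.0183] [0.5695 0.0404] yaw -2.02
[305.5 245.6 303.4 211.8] [0.5699 0.0416] [0.5989 0.0425] yaw 1.87
[339.  211.9 337.2 243.2] [0.5983 0.0132] [0.5716 0.0149] yaw -3.55
[342.3  70.6 339.8 204.4] [0.7067 0.0104] [0.6046 0.0126] yaw -1.24
[302.4 188.1 302.8 140.6] [0.6184 0.0428] [0.6559 0.0415] yaw -1.98
[310.6 204.9 335.6 205.3] [0.6045 0.0365] [0.6039 0.016 ] yaw -1.69
[336.8 203.1 337.1 165.6] [0.6057 0.015 ] [0.636  0.0146] yaw -0.82
[334.4 213.6 308.1 213.6] [0.597  0.0171] [0.5973 0.0387] yaw -0.91
```

View pics/c11.png

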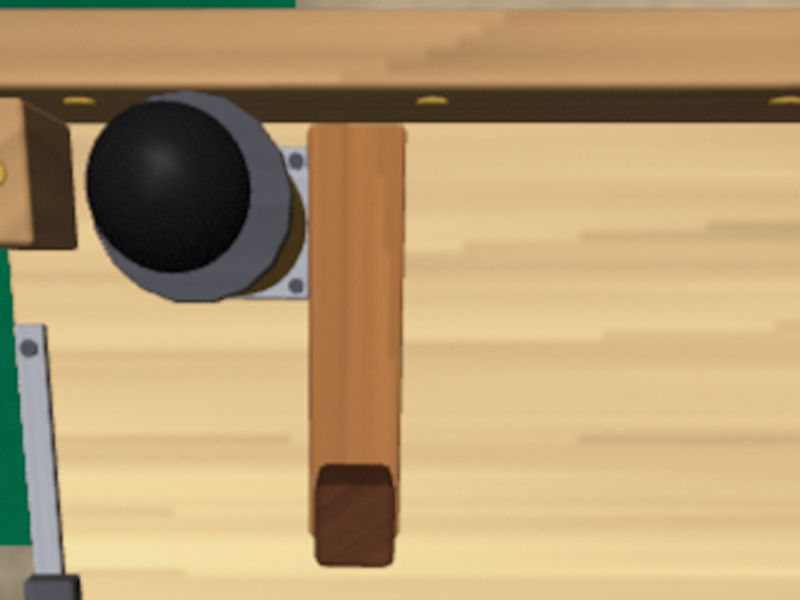

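The crop shows the spacer flush with tube1's flange at (308,220) and near the fence. Next is tube2.

```bash
python3 -m pendant '0 -0.5 -1 0;0 -1 -2.2 0;0 -1.7 -3.4 0;0 -2.3 -4.6 0;0 -2.9 -5.8 0;0 -3.3 -6.6 0;0 -3.49 -6.95 0;0 -3.49 -6.95 0;0 -3.49 -6.95 0'
cat >> h.py <<'E'
def ball(c,P,rpx=34,thr=55):
    u,v=proj(c,P).astype(int);g=cv2.cvtColor(c['frame'],cv2.COLOR_RGB2GRAY);w=(g[v-rpx:v+rpx,u-rpx:u+rpx]<thr).astype(np.uint8)
    n,l,s,ce=cv2.connectedComponentsWithStats(w);k=1+np.argmax(s[1:,4]);x,y,ww,hh=s[k][:4]
    print('ball px',u-rpx+x+ww/2,v-rpx+y+hh/2,ww,hh,'->',onz(c,u-rpx+x+ww/2,v-rpx+y+hh/2,P[2]).round(4))
E
python3 - <<'E'
from h import *
s,p,M=st();print(M.round(4).tolist());c=optics.capture('wrist');ball(c,[.4585,.3078,.035]);marks(c,['tube1']);
for r in optics.outline_of(c,'tube1'):
    m=r['region'];a=np.argwhere(m)[:,::-1];print(round(r['p'],2),a.min(0),a.max(0))
segs(c,(260,30,390,240),.035,25)
avg(['tube1','spacer'],1,('top','side'))
E
```

```text
time: 47.0
tcp_pos: [0.4562, 0.3072, 0.2075]
tcp_rot: [-0.496, -0.504, -0.496, 0.504]
wrist_force: [0.3, 0.6, -0.4]
width: 0.598
t 47.0 tcp [0.4562 0.3072 0.2075] F [ 0.3  0.6 -0.4] w 0.598 q [ 0.39  0.03  1.84 -0.    1.27  1.97]
[[-0.0001, 0.9999, -0.0161], [-0.0004, -0.0161, -0.9999], [-1.0, -0.0001, 0.0004]]
ball px 321.0 217.5 38 37 -> [0.4585 0.307  0.035 ]
mark tube1 0.93 [0.5806 0.3052 0.0367]
mark tube1 0.89 [0.5753 0.4468 0.0343]
0.84 [92 65] [181 225]
0.75 [288  61] [353 234]
[350.1  83.1 348.6 184.4] [0.5657 0.2824] [0.4863 0.2834] yaw -0.77
[350.7 186.2 325.6 190.2] [0.4847 0.2817] [0.4817 0.3028] yaw 8.02
[291.8 184.4 291.4  81.9] [0.4871 0.3309] [0.5673 0.3284] yaw -1.79
[288.1  75.3 351.9  75.7] [0.5722 0.3307] [0.5711 0.281 ] yaw -1.3
[315.5 190.1 290.6 186. ] [0.482  0.3112] [0.4857 0.3319] yaw -10.17
[296.9 176.4 343.1 176.7] [0.4936 0.3264] [0.4927 0.288 ] yaw -1.3
[320.7  77.6 293.   79.2] [0.5701 0.3054] [0.5692 0.327 ] yaw 2.24
[348.2  79.7 321.8  77.4] [0.5682 0.2839] [0.5702 0.3045] yaw -5.46
[354.4  62.9 290.6  62.5] [0.5803 0.2791] [0.5814 0.3285] yaw -1.25
[297.3  81.8 298.1 173.2] [0.5673 0.3238] [0.4963 0.3253] yaw -1.23
[343.2 173.2 345.1  81.8] [0.4956 0.2879] [0.5666 0.2863] yaw -1.33
[358.1 206.  384.4 206.4] [0.4679 0.2754] [0.4671 0.2532] yaw -1.91
[336.8 173.1 338.3  80.6] [0.4958 0.2933] [0.5676 0.2916] yaw -1.33
('tube1', 'top') [[0.6837, 0.0623, 0.014, 0.94], [0.5796, 0.3026, 0.0368, 0.89], [0.5771, 0.4505, 0.0322, 0.61]]
('spacer', 'top') [[0.6445, 0.0297, 0.0144, 0.75]]
('tube1', 'side') [[0.5806, 0.442, 0.034, 0.97], [0.6829, 0.0636, 0.0135, 0.76], [0.579, 0.3041, 0.0316, 0.57], [0.5313, -0.1839, 0.0717, 0.55]]
('spacer', 'side') [[0.6446, 0.0278, 0.016, 0.58]]
```

```bash
python3 -m pendant '1.2 0.06 0 0;2.4 0.06 0 0;3.4 0.06 0 0;4 0.06 0 0;4.16 0.06 0 0;4.16 0.06 0 0;4.16 0.06 0 0'
python3 -m pendant '0 0 0 0;0 0 0 0;0 0 0 0;0 0 0 0' 1
python3 -m pendant '0 0.08 0 0;0 0.16 0 0;0 0.24 0 0;0 0.32 0 0;0 0.38 0 0;0 0.38 0 0'
python3 -m pendant '0 0.04 0 0;0 0.08 0 0;0 0.08 0 0'
```

```text
time: 48.32
tcp_pos: [0.4591, 0.3086, 0.0427]
tcp_rot: [0.497, 0.505, 0.496, -0.503]
wrist_force: [0.5, -0.7, -0.3]
width: 0.602
time: 48.82
tcp_pos: [0.4582, 0.3082, 0.0416]
tcp_rot: [0.496, 0.504, 0.496, -0.504]
wrist_force: [-0.7, 0.1, 2.9]
width: 0.349
time: 49.58
tcp_pos: [0.4724, 0.308, 0.0415]
tcp_rot: [-0.496, -0.503, -0.497, 0.504]
wrist_force: [-3.9, 1.0, 7.0]
width: 0.349
time: 49.95
tcp_pos: [0.4748, 0.308, 0.0414]
tcp_rot: [-0.495, -0.502, -0.497, 0.505]
wrist_force: [-5.7, -0.2, 8.1]
width: 0.349
```

```bash
python3 -m pendant '0 0.04 0 0;0 0.08 0 0;0 0.08 0 0'
python3 -m pendant '0 0.04 0 0;0 0.08 0 0;0 0.08 0 0'
```

```text
time: 50.32
tcp_pos: [0.475, 0.308, 0.0413]
tcp_rot: [-0.494, -0.5, -0.499, 0.507]
wrist_force: [-17.5, -0.2, 18.9]
width: 0.346
time: 50.7
tcp_pos: [0.4752, 0.308, 0.0411]
tcp_rot: [-0.492, -0.498, -0.501, 0.509]
wrist_force: [-28.1, 0.2, 25.5]
width: 0.346
```

```bash
python3 -m pendant '0 -0.16 0 0;-0.18 -0.19 0 0;-0.38 -0.21 0 0;-0.74 -0.215 0 0;-1.085 -0.16 0 0;-1.395 -0.065 0 0;-1.67 0.085 0 0;-1.91 0.28 0 0;-1.91 0.28 0 0'
python3 -m pendant '-0.195 0.24 0 0;-0.345 0.515 0 0;-0.445 0.825 0 0;-0.495 1.17 0 0;-0.49 1.53 0 0;-0.46 1.75 0 0;-0.44 1.91 0 0;-0.44 1.91 0 0'
python3 - <<'E'
from h import *
st();avg(['tube2'],1,('side','wrist'))
E
```

```text
time: 51.82
tcp_pos: [0.4954, 0.3078, 0.1192]
tcp_rot: [0.496, 0.505, 0.496, -0.503]
wrist_force: [-2.7, 0.1, 1.4]
width: 0.343
time: 52.82
tcp_pos: [0.5728, 0.3064, 0.1365]
tcp_rot: [0.497, 0.505, 0.495, -0.503]
wrist_force: [1.8, -0.9, 5.8]
width: 0.349
t 52.83 tcp [0.5728 0.3064 0.1365] F [ 1.8 -0.9  5.8] w 0.349 q [ 0.32  0.34  1.63 -0.    1.17  1.9 ]
('tube2', 'side') [[0.5771, 0.4433, 0.0342, 0.89], [0.5737, 0.3071, 0.0107, 0.8]]
('tube2', 'wrist') [[0.5722, 0.3097, 0.0156, 0.71], [0.5781, 0.4474, 0.0362, 0.58]]
```

```bash
python3 -m pendant '-0.3 -0.05 0 0;-0.9 -0.1 0 0;-1.7 -0.1 0 0;-2.15 -0.1 0.5 0;-2.15 -0.1 1.5 0;-2.15 -0.1 2.6 0;-2.15 -0.1 3.7 0;-2.15 -0.05 4.8 0;-2.15 0 5.9 0;-2.15 0.05 6.8 0'
python3 -m pendant '0 0.2 0.6 0;0 0.6 1 0;0 1.1 1.19 0;0 1.7 1.19 0;0 2.2 1.19 0;0 2.5 1.19 0;0 2.68 1.19 0;0 2.68 1.19 0;0 2.68 1.19 0'
python3 - <<'E'
from h import *
s,p,M=st();avg(['tube2','spacer'],2,('side','wrist'))
c=optics.capture('wrist');u=proj(c,[.705,-.012,.1]).round();print(u);
zf=p[2]-.1365+.011+.01;print('flange top z',zf);segs(c,(int(u[0])-60,int(u[1])-40,int(u[0])+60,int(u[1])+60),zf,12)
save(c,'w12')
E
```

```text
time: 54.28
tcp_pos: [0.5674, 0.0329, 0.2201]
tcp_rot: [-0.496, -0.503, -0.497, 0.504]
wrist_force: [0.3, -0.5, -4.1]
width: 0.348
time: 55.4
tcp_pos: [0.6743, -0.0146, 0.2212]
tcp_rot: [-0.496, -0.503, -0.497, 0.504]
wrist_force: [1.3, -0.4, -4.8]
width: 0.348
t 55.4 tcp [ 0.6743 -0.0146  0.2212] F [ 1.3 -0.4 -4.8] w 0.348 q [-0.19  0.31  1.5  -0.    1.34  1.4 ]
('tube2', 'side') [[0.6787, -0.0138, 0.0937, 0.92], [0.6808, 0.0619, 0.0138, 0.66], [0.5833, 0.4526, 0.0342, 0.65], [0.682, 0.0619, 0.0141, 0.86], [0.6808, -0.0126, 0.0966, 0.62], [0.5813, 0.4535, 0.0332, 0.59]]
('spacer', 'side') [[0.639, 0.0281, 0.0145, 0.85], [0.6805, -0.0145, 0.0969, 0.64], [0.6447, 0.0276, 0.0165, 0.76]]
('tube2', 'wrist') [[0.6782, 0.0651, 0.0126, 0.74], [0.6795, 0.0639, 0.0125, 0.91], [0.6748, -0.0162, 0.1001, 0.75]]
('spacer', 'wrist') [[0.6448, 0.0276, 0.0158, 0.77], [0.6455, 0.027, 0.0125, 0.72]]
[316. 194.]
flange top z 0.10565372789337868
[292.7 180.6 292.9 196.9] [0.7151 0.004 ] [0.7039 0.0042] yaw -1.18
[352.1 219.3 355.8 233.4] [ 0.6874 -0.037 ] [ 0.6771 -0.0396] yaw 14.7
[341.7 207.  351.1 21
[... 478 characters left out ...]
195.6 289.7 180.6] [0.7048 0.0063] [0.7152 0.006 ] yaw -1.45
[303.1 237.  338.1 237. ] [ 0.675  -0.0022] [ 0.6746 -0.0271] yaw -0.92
[354.4 200.  288.1 199.5] [ 0.701  -0.0385] [0.7021 0.0076] yaw -1.37
[284.4 251.3 302.7 238.7] [0.6646 0.0116] [ 0.6738 -0.0018] yaw 34.3
[339.  238.7 355.5 249.6] [ 0.6734 -0.0277] [ 0.6651 -0.0395] yaw -34.79
[286.9 181.2 259.4 181.2] [0.7148 0.008 ] [0.7151 0.0268] yaw -0.92
[352.6 252.7 338.8 244.1] [ 0.6628 -0.0374] [ 0.6694 -0.0275] yaw -33.74
[303.6 244.  289.6 252.2] [ 0.6699 -0.0024] [0.6639 0.0079] yaw 30.25
[319.4 241.  305.5 243.6] [ 0.6719 -0.0137] [ 0.6701 -0.0037] yaw 10.14
[338.4 244.1 320.6 240.8] [ 0.6694 -0.0273] [ 0.672  -0.0145] yaw -11.81
```

```bash
python3 -m pendant '0.5 0.05 0 0;1 0.05 0 0;1.5 0.05 0 0;1.8 0.05 0 0;1.9 0.05 0 0;1.9 0.05 0 0;1.9 0.05 0 0'
python3 -m pendant '0 0 -0.02 0;0 0 -0.04 0;0 0 -0.05 0;0 0 -0.05 0'
python3 - <<'E'
from h import *
st();c=optics.capture('wrist');marks(c,['tube2','spacer']);segs(c,(230,160,390,330),.025,12);save(c,'w13')
E
```

```text
time: 56.92
tcp_pos: [0.6775, -0.0149, 0.1464]
tcp_rot: [0.497, 0.504, 0.496, -0.503]
wrist_force: [0.3, -0.2, -3.4]
width: 0.346
time: 57.42
tcp_pos: [0.6769, -0.0127, 0.1453]
tcp_rot: [-0.496, -0.504, -0.496, 0.504]
wrist_force: [-0.1, -0.4, -4.6]
width: 0.345
t 57.42 tcp [ 0.6769 -0.0127  0.1453] F [-0.1 -0.4 -4.6] w 0.345 q [-0.19  0.39  1.54  0.    1.21  1.4 ]
mark tube2 0.93 [ 0.6837 -0.0109  0.0242]
mark tube2 0.8 [0.6825 0.0639 0.0134]
mark spacer 0.9 [0.6451 0.0262 0.0136]
[304.3 275.3 335.6 274.8] [ 0.6464 -0.    ] [ 0.6465 -0.0232] yaw 0.12
[357.6 248.8 364.8 266.7] [ 0.6663 -0.0394] [ 0.6525 -0.0448] yaw 21.37
[287.6 198.1 287.9 239.4] [0.7044 0.0104] [0.6742 0.0112] yaw -1.61
[242.8 243.3 230.  262.7] [0.6717 0.0441] [0.6571 0.0545] yaw -35.27
[352.  219.1 358.3 248.1] [ 0.6886 -0.0352] [ 0.6669 -0.0399] yaw 12.3
[230.  204.9 241.3 217.5] [0.7001 0.0514] [0.6909 0.044 ] yaw 38.66
[277.8 264.8 285.1 246.7] [0.655  0.0193] [0.6687 0.0134] yaw -23.14
[344.6 210.5 353.3 221.8] [ 0.6949 -0.0299] [ 0.6866 -0.0361] yaw 36.81
[287.8 229.8 297.5 209.7] [0.6813 0.011 ] [0.6959 0.0
[... 952 characters left out ...]
.7] [0.6653 0.0141] [6.745e-01 5.000e-04] yaw 34.17
[338.9 238.8 355.5 249.5] [ 0.6741 -0.0258] [ 0.6658 -0.0379] yaw -34.31
[356.1 211.9 356.5 225.6] [ 0.6938 -0.0381] [ 0.6837 -0.0385] yaw 1.97
[289.  252.8 281.7 263. ] [0.664  0.0108] [0.6563 0.0164] yaw -36.19
[353.1 253.1 338.7 244.1] [ 0.6631 -0.0362] [ 0.6701 -0.0257] yaw -33.78
[303.6 243.8 290.  252.2] [ 6.707e-01 -1.000e-04] [0.6645 0.01  ] yaw 31.48
[338.2 244.  321.6 240.9] [ 0.6702 -0.0253] [ 0.6727 -0.0132] yaw -11.86
[320.7 241.  304.3 243.8] [ 0.6727 -0.0126] [ 6.707e-01 -6.000e-04] yaw 9.25
[281.9 199.3 243.1 199.3] [0.7036 0.0144] [0.704  0.0418] yaw -0.81
[261.1 270.8 251.2 292.2] [0.6504 0.0319] [0.6336 0.0402] yaw -26.24
```

```bash
python3 -m pendant '0 0 -0.02 0;0 0 -0.035 0;0.05 0 -0.035 0;0.11 0 -0.035 0;0.11 0 -0.035 0'
python3 -m pendant '0 0 0 0;0 0 0 0;0 0 0 0;0 0 0 0' 0.4
python3 - <<'E'
from h import *
st();c=optics.capture('wrist');marks(c,['tube2','spacer']);segs(c,(230,180,390,260),.025,25);g=cv2.cvtColor(c['frame'],cv2.COLOR_RGB2BGR);cv2.imwrite('pics/c14.png',cv2.resize(g[170:320,200:400],(800,600),interpolation=cv2.INTER_CUBIC))
E
```

```text
time: 58.2
tcp_pos: [0.6775, -0.0117, 0.1415]
tcp_rot: [0.497, 0.504, 0.496, -0.503]
wrist_force: [1.2, -2.2, -1.0]
width: 0.347
time: 58.7
tcp_pos: [0.6769, -0.0112, 0.1409]
tcp_rot: [0.496, 0.504, 0.496, -0.504]
wrist_force: [0.8, -0.0, -0.8]
width: 0.598
t 58.7 tcp [ 0.6769 -0.0112  0.1409] F [ 0.8 -0.  -0.8] w 0.598 q [-0.18  0.39  1.55  0.    1.2   1.4 ]
mark tube2 0.88 [0.6796 0.0623 0.0147]
mark tube2 0.68 [ 0.6818 -0.012   0.0178]
mark spacer 0.76 [0.6444 0.0292 0.012 ]
[351.8 214.4 369.9 252.2] [ 0.6929 -0.0331] [ 0.6649 -0.0463] yaw 25.19
[290.1 199.4 290.2 231.9] [0.7042 0.0098] [0.6809 0.0106] yaw -1.85
[286.8 240.6 286.2 200.6] [0.6745 0.0132] [0.7033 0.0126] yaw -1.28
[242.7 215.7 244.  244.4] [0.6931 0.0436] [0.6721 0.044 ] yaw -1.19
[359.4 200.1 331.9 199.6] [ 0.7029 -0.0384] [ 0.7036 -0.0192] yaw -1.92
[324.4 197.  349.4 197. ] [ 0.7055 -0.014 ] [ 0.7052 -0.0314] yaw -0.89
[283.1 200.4 243.1 200.1] [0.7035 0.0147] [0.7042 0.0426] yaw -1.36
```

```bash
python3 -m pendant '-0.6 0 0 0;-1.3 0 0 0;-1.7 0 0 0;-1.7 -0.7 -0.3 0;-1.7 -1.4 -0.6 0;-1.7 -2 -0.85 0;-1.7 -2.165 -0.94 0;-1.7 -2.165 -0.94 0;-1.7 -2.165 -0.94 0'
python3 - <<'E'
from h import *
s,p,M=st();avg(['spacer','tube1'],1,('side','wrist'))
c=optics.capture('wrist');m=optics.outline_of(c,'spacer')
a=np.argwhere(m[0]['region'])[:,::-1];print(m[0]['p'],a.min(0),a.max(0));segs(c,tuple(np.r_[a.min(0)-6,a.max(0)+6]),.043,25)
E
```

```text
time: 59.98
tcp_pos: [0.5916, 0.0271, 0.2089]
tcp_rot: [0.496, 0.504, 0.496, -0.504]
wrist_force: [-0.2, 0.4, 0.7]
width: 0.599
t 59.98 tcp [0.5916 0.0271 0.2089] F [-0.2  0.4  0.7] w 0.599 q [-0.15  0.13  1.73 -0.    1.28  1.44]
('spacer', 'side') [[0.6412, 0.0267, 0.0154, 0.64]]
('tube1', 'side') [[0.6822, 0.0642, 0.0127, 0.95], [0.5812, 0.4534, 0.0327, 0.68], [0.683, -0.0144, 0.011, 0.64]]
('spacer', 'wrist') [[0.647, 0.0285, 0.0141, 0.65]]
('tube1', 'wrist') [[0.6802, 0.0662, 0.0162, 0.82], [0.6841, -0.0119, 0.017, 0.56]]
0.6 [300  72] [341 247]
[337.8 215.5 335.5 244.4] [0.5962 0.0131] [0.5713 0.0152] yaw -4.84
[333.1 246.9 306.9 246.9] [0.5691 0.0172] [0.5694 0.0395] yaw -0.88
[304.1 245.6 301.5 186.8] [0.5706 0.0419] [0.6206 0.0427] yaw 0.95
[301.7 185.6 301.8 143.1] [0.6216 0.0425] [0.6554 0.0415] yaw -1.71
[339.4 140.6 338.5 204.3] [0.6569 0.0115] [0.6056 0.0125] yaw -1.07
[308.1 206.  334.4 206.4] [0.6046 0.0377] [0.604  0.0159] yaw -1.62
[301.2 104.4 301.   73.1] [0.6848 0.0411] [0.7075 0.0406] yaw -1.25
[337.4 133.1 338.3  98.1] [0.6627 0.0131] [0.6889 0.0123] yaw -1.88
[333.1 214.9 306.9 214.3] [0.5968 0.017 ] [0.5977 0.0389] yaw -2.23
[335.6 198.1 335.6 165.6] [0.6109 0.0148] [0.6373 0.0147] yaw -0.36
```

```bash
python3 -m pendant '1.2 0 0 0;2.4 0 0 0;3.1 0 0 0;3.42 0 0 0;3.42 0 0 0'
python3 -m pendant '0 0 0 0;0 0 0 0;0 0 0 0;0 0 0 0' 1
python3 -m pendant '-0.5 0 0 0;-1.2 -0.3 0 0;-1.9 -1 0 0;-1.9 -1.6 0.5 0;-1.9 -1.6 1.2 0;-1.9 -1.6 1.9 0;-1.9 -1.6 2.05 0;-1.9 -1.6 2.05 0'
python3 -m pendant '0 0.4 0 0;0 0.9 0 0;0 1.4 0 0;0 1.65 0 0;0.6 1.65 0 0;1.2 1.65 0 0;1.6 1.65 0 0;1.8 1.65 0 0;1.8 1.65 0 0'
python3 - <<'E'
from h import *
s,p,M=st();avg(['spacer','tube1'],1,('side','wrist'))
E
```

```text
time: 61.0
tcp_pos: [0.5908, 0.0275, 0.0718]
tcp_rot: [-0.496, -0.503, -0.497, 0.504]
wrist_force: [-0.7, -1.1, -0.5]
width: 0.601
time: 61.5
tcp_pos: [0.5912, 0.0275, 0.0726]
tcp_rot: [0.496, 0.504, 0.496, -0.504]
wrist_force: [-0.1, -0.9, 1.5]
width: 0.252
time: 62.5
tcp_pos: [0.5256, -0.0534, 0.1484]
tcp_rot: [0.496, 0.504, 0.496, -0.504]
wrist_force: [-0.7, -0.6, -3.3]
width: 0.25
time: 63.62
tcp_pos: [0.5915, -0.0543, 0.0757]
tcp_rot: [-0.496, -0.504, -0.497, 0.504]
wrist_force: [0.8, -0.8, -2.8]
width: 0.254
t 63.62 tcp [ 0.5915 -0.0543  0.0757] F [ 0.8 -0.8 -2.8] w 0.254 q [-0.28  0.3   1.8   0.    1.04  1.3 ]
('spacer', 'side') [[0.659, -0.0549, 0.0482, 0.74]]
('tube1', 'side') [[0.6855, -0.0117, 0.0135, 0.8], [0.683, 0.062, 0.0165, 0.77], [0.5782, 0.4527, 0.0337, 0.72]]
('spacer', 'wrist') [[0.6618, -0.057, 0.0476, 0.7]]
('tube1', 'wrist') [[0.6816, 0.0663, 0.0124, 0.95], [0.6813, -0.0137, 0.014, 0.55]]
```

Run:
```python
from h import *
c=optics.capture('side');d=optics.capture('wrist')
g=cv2.cvtColor(c['frame'],cv2.COLOR_RGB2BGR);u=proj(c,[.65,-.03,.05]).astype(int);a=cv2.resize(g[u[1]-75:u[1]+75,u[0]-100:u[0]+100],(400,300),interpolation=cv2.INTER_CUBIC)
b=cv2.resize(cv2.cvtColor(d['frame'],cv2.COLOR_RGB2BGR)[60:390,100:540],(400,300))
cv2.imwrite('pics/c15.png',np.hstack([a,b]))
```

```text
(no output)
```

View pics/c15.png

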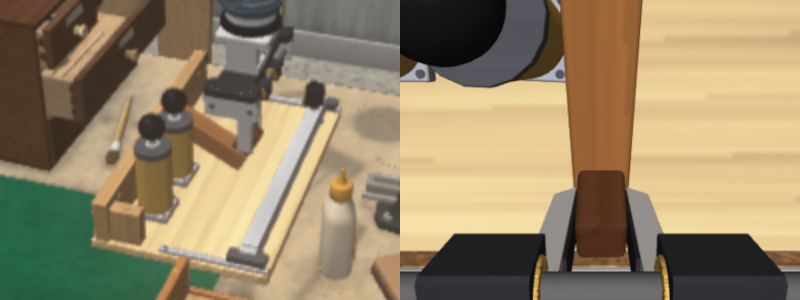

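The left panel shows that the spacer's grip slackened in the carry. The block is tipped nose-up about 30° with its nose on the fence. I'll back off, then level it by pressing the heel on the board.

```bash
python3 -m pendant '-0.4 0 0 0;-0.6 -0.2 0 0;-0.6 -0.55 0 0;-0.6 -0.55 0.03 0;0 -0.55 0.03 0;0 -0.55 0.03 0;0 -0.55 0.03 0'
python3 -c "
from h import *
st();avg(['spacer'],1,('side','wrist'))"
```

```text
time: 64.9
tcp_pos: [0.5698, -0.0554, 0.0763]
tcp_rot: [0.496, 0.504, 0.496, -0.504]
wrist_force: [0.2, -0.4, -1.9]
width: 0.256
t 64.9 tcp [ 0.5698 -0.0554  0.0763] F [ 0.2 -0.4 -1.9] w 0.256 q [-0.29  0.26  1.85  0.    1.03  1.29]
('spacer', 'side') [[0.6393, -0.0521, 0.0482, 0.82]]
('spacer', 'wrist') [[0.6387, -0.0575, 0.049, 0.65]]
```

```bash
python3 -m pendant '0 0 0 0;0 0 0 0;0 0 0 0;0 0 0 0;0 0 0 0' 0.7
python3 -c "
from h import *
st();avg(['spacer','tube1'],1,('side','wrist'))"
```

```text
time: 65.72
tcp_pos: [0.5697, -0.0554, 0.0761]
tcp_rot: [0.496, 0.504, 0.496, -0.504]
wrist_force: [0.1, -0.1, 0.9]
width: 0.296
t 65.72 tcp [ 0.5697 -0.0554  0.0761] F [ 0.1 -0.1  0.9] w 0.296 q [-0.29  0.26  1.85  0.    1.03  1.29]
('spacer', 'side') [[0.6439, -0.0551, 0.0162, 0.62]]
('tube1', 'side') [[0.683, 0.0642, 0.0138, 0.87], [0.6823, -0.0129, 0.0147, 0.68], [0.5799, 0.4538, 0.0315, 0.6]]
('spacer', 'wrist') [[0.6449, -0.0573, 0.0134, 0.83]]
('tube1', 'wrist') [[0.6817, -0.0122, 0.0198, 0.76], [0.6805, 0.064, 0.0127, 0.74], [0.5288, -0.185, 0.0656, 0.57]]
```

```bash
python3 -m pendant '0 0 0 0;0 0 0 0;0 0.2 0 0;0 0.4 0 0;0.08 0.55 0 0;0.08 0.55 0 0' 0.4
python3 -m pendant '0 0 0 0;0 0 0 0;0 0 0 0;0 0 0 0' 1
python3 - <<'E'
from h import *
s,p,M=st();c=optics.capture('wrist');m=optics.outline_of(c,'spacer')
a=np.argwhere(m[0]['region'])[:,::-1];print(m[0]['p'],a.min(0),a.max(0));segs(c,tuple(np.r_[a.min(0)-[40,6],a.max(0)+6]),.043,25)
E
```

```text
time: 66.78
tcp_pos: [0.5919, -0.0557, 0.0724]
tcp_rot: [-0.496, -0.504, -0.497, 0.504]
wrist_force: [0.2, -0.5, 0.4]
width: 0.602
time: 67.28
tcp_pos: [0.5916, -0.0557, 0.0729]
tcp_rot: [-0.496, -0.504, -0.496, 0.504]
wrist_force: [-0.3, 0.2, 1.2]
width: 0.254
t 67.28 tcp [ 0.5916 -0.0557  0.0729] F [-0.3  0.2  1.2] w 0.254 q [-0.28  0.31  1.8  -0.    1.04  1.3 ]
0.57 [286  25] [355 338]
[286.9  32.2 246.9  32.1] [ 0.7048 -0.043 ] [ 0.7051 -0.0259] yaw -0.99
[284.9  54.4 283.  146.9] [ 0.6961 -0.0418] [ 0.6569 -0.0395] yaw -3.46
[277.1  79.2 279.8 106.8] [ 0.686 -0.038] [ 0.6744 -0.0388] yaw 3.48
[355.8  34.4 350.9 266.9] [ 0.7035 -0.0725] [ 0.5984 -0.0708] yaw -0.94
[290.6 266.9 286.4  34.4] [ 0.5989 -0.041 ] [ 0.704  -0.0428] yaw -0.99
[257.3  51.2 277.   78.9] [ 0.6975 -0.0299] [ 0.6861 -0.038 ] yaw 35.37
[285.1 306.8 291.  276.9] [ 0.5776 -0.0375] [ 0.5936 -0.041 ] yaw -12.39
[300.6 257.  341.9 257. ] [ 0.604  -0.0461] [ 0.6036 -0.0664] yaw -0.92
[351.9  25.6 289.4  25.6] [ 0.707  -0.0708] [ 0.7074 -0.0442] yaw -0.89
[279.8 148.1 282.6  50.7] [ 0.6564 -0.038 ] [ 0.6976 -0.0409] yaw -4.02
[252.5 314.6 268.8 273.9] [ 0.5735 -0.0206] [ 0.5954 -0.03  ] yaw -23.16
[246.4 111.7 253.2  86.9] [ 0.6726 -0.0237] [ 0.683  -0.0273] yaw -19.34
[348.2 328.1 348.3 284.4] [ 0.5652 -0.0696] [ 0.5892 -0.0695] yaw 0.04
[293.  284.4 293.  328.1] [ 0.5897 -0.0419] [ 0.5656 -0.0411] yaw -1.89
[259.1  73.1 256.3 101.9] [ 0.6887 -0.0302] [ 0.6767 -0.0283] yaw -8.91
[347.4 264.4 349.2 186.9] [ 0.5998 -0.0691] [ 0.6381 -0.0699] yaw -1.2
[289.4  34.4 289.4  64.4] [ 0.704  -0.0441] [ 0.692  -0.0436] yaw -2.01
[290.2  75.6 290.8 106.9] [ 0.6874 -0.0438] [ 0.6743 -0.0437] yaw -0.76
[351.7  86.9 352.3  35.6] [ 0.6823 -0.0709] [ 0.7031 -0.071 ] yaw -0.44
[282.9 341.8 287.7 316.8] [ 0.5579 -0.0356] [ 0.572  -0.0386] yaw -11.99
```

```bash
python3 -m pendant '-0.03 0 -0.04 0;-0.03 0 -0.08 0;-0.03 0 -0.1 0;-0.03 0 -0.1 0'
python3 -m pendant '0 0 -0.015 0;0 0 -0.03 0;0 0 -0.03 0'
```

```text
time: 67.88
tcp_pos: [0.5915, -0.0517, 0.0738]
tcp_rot: [-0.496, -0.504, -0.496, 0.504]
wrist_force: [-0.3, -2.2, -3.0]
width: 0.254
time: 68.25
tcp_pos: [0.5918, -0.0505, 0.0741]
tcp_rot: [0.496, 0.504, 0.496, -0.504]
wrist_force: [1.1, -0.6, -3.0]
width: 0.257
```

```bash
python3 -m pendant '0.03 0 0 0;0.05 0 0 0;0.05 0 0 0'
python3 -m pendant '0 0 0 0;0 0 0 0;0 0 0 0;-1 0 0 0;-2.2 0 0 0;-3.4 0 0 0;-3.4 0 0 0' 0.4
python3 - <<'E'
from h import *
st();avg(['spacer','tube1'],1,('side','wrist'))
c=optics.capture('wrist');m=optics.outline_of(c,'spacer')
a=np.argwhere(m[0]['region'])[:,::-1];print(m[0]['p'],a.min(0),a.max(0));segs(c,tuple(np.r_[a.min(0)-[90,6],a.max(0)+6]),.043,10)
save(c,'w16')
E
```

```text
time: 68.62
tcp_pos: [0.592, -0.0506, 0.0729]
tcp_rot: [0.496, 0.504, 0.496, -0.504]
wrist_force: [-3.3, -0.6, 4.7]
width: 0.25
time: 69.5
tcp_pos: [0.5944, -0.0511, 0.2133]
tcp_rot: [0.499, 0.505, 0.493, -0.502]
wrist_force: [0.5, 0.3, -0.4]
width: 0.596
t 69.5 tcp [ 0.5944 -0.0511  0.2133] F [ 0.5  0.3 -0.4] w 0.596 q [-0.28  0.13  1.72  0.    1.28  1.31]
('spacer', 'side') [[0.6425, -0.05, 0.0142, 0.56]]
('tube1', 'side') [[0.681, 0.0638, 0.0148, 0.91], [0.681, -0.0115, 0.0145, 0.9]]
('spacer', 'wrist') [[0.6455, -0.0481, 0.0113, 0.64]]
('tube1', 'wrist') [[0.682, 0.0644, 0.0142, 0.88], [0.6823, -0.0104, 0.0138, 0.64]]
0.7 [302  70] [341 246]
[227.8 127.4 218.4  98. ] [0.6675 0.0214] [0.6893 0.0271] yaw 14.48
[218.4  97.3 226.   76.1] [0.6898 0.027 ] [0.7049 0.02  ] yaw -24.86
[334.4 247.1 308.1 247. ] [ 0.5688 -0.0612] [ 0.5692 -0.039 ] yaw -0.96
[226.1  76.4 235.4  71.1] [0.7047 0.02  ] [0.7084 0.0127] yaw 26.64
[305.4 244.4 303.1 200.6] [ 0.5716 -0.0368] [ 0.6088 -0.0359] yaw 1.38
[338.8 206.9 338.5 236.9] [ 0.6032 -0.065 ] [ 0.5777 -0.0647] yaw -0.85
[283.  140.  258.2 143.4] 
[... 984 characters left out ...]
.7 122.7] [ 0.6789 -0.0205] [ 0.6704 -0.0146] yaw -35.05
[262.4  67.6 280.6  86.9] [ 0.7105 -0.0079] [ 0.6966 -0.021 ] yaw 43.38
[241.9  66.8 254.4  67.1] [0.7113 0.0075] [ 0.711  -0.0019] yaw -2.27
[302.4 101.9 301.4  88.2] [ 0.6855 -0.0374] [ 0.6955 -0.0369] yaw 2.91
[300.6 142.  284.4 141.8] [ 0.6555 -0.0352] [ 0.6558 -0.0223] yaw -1.33
[283.2 134.4 294.6 118.3] [ 0.6615 -0.0216] [ 0.6735 -0.031 ] yaw -37.99
[295.1 117.  296.2  94.5] [ 0.6745 -0.0314] [ 0.691  -0.0328] yaw -4.87
[334.4 214.3 308.1 213.8] [ 0.597  -0.0614] [ 0.5977 -0.0397] yaw -1.83
[336.9 204.4 336.9 165.6] [ 0.6053 -0.0635] [ 0.6367 -0.0636] yaw -0.29
[251.9 157.5 299.4 157.5] [0.6441 0.004 ] [ 0.6435 -0.0338] yaw -0.94
```

```bash
python3 -m pendant '0 -0.3 -1 0;0 -0.7 -2.4 0;0 -1 -3.9 0;0 -1.4 -5.4 0;0 -1.8 -6.9 0;0 -2.2 -8.4 0;0 -2.6 -9.9 0;0 -3 -11.3 0;0 -3.3 -12.3 0;0 -3.35 -12.65 0'
python3 -m pendant '0 0 0 0;0 0 0 0;0 0 0 0'
python3 - <<'E'
from h import *
s,p,M=st();print(M.round(3).tolist());c=optics.capture('wrist');ball(c,[.469,.459,.035],40);marks(c,['tube3'])
for r in optics.outline_of(c,'tube3'):
    m=r['region'];a=np.argwhere(m)[:,::-1];print(round(r['p'],2),a.min(0),a.max(0))
a=a.astype(int);segs(c,tuple(np.r_[a.min(0)-8,a.max(0)+8]),.035,20)
avg(['tube3','spacer'],1,('top','side'))
E
```

```text
time: 71.15
tcp_pos: [0.464, 0.4591, 0.2072]
tcp_rot: [-0.497, -0.503, -0.497, 0.503]
wrist_force: [0.3, 0.0, -1.2]
width: 0.597
time: 71.53
tcp_pos: [0.4659, 0.4562, 0.2081]
tcp_rot: [-0.496, -0.504, -0.496, 0.504]
wrist_force: [-0.0, 0.6, 1.1]
width: 0.598
t 71.53 tcp [0.4659 0.4562 0.2081] F [-0.   0.6  1.1] w 0.598 q [ 0.6   0.27  1.57 -0.    1.3   2.19]
[[0.0, 1.0, -0.017], [-0.0, -0.017, -1.0], [-1.0, 0.0, 0.0]]
ball px 307.5 211.0 39 38 -> [0.4739 0.4674 0.035 ]
mark tube3 0.68 [0.5785 0.4558 0.0392]
0.91 [280  71] [349 229]
[345.7  95.6 337.9 180.6] [0.5661 0.4348] [0.4992 0.4414] yaw -5.59
[336.9 183.1 314.4 184.1] [0.4971 0.4423] [0.4966 0.4611] yaw 1.49
[285.7  83.4 349.2  89.6] [0.576  0.4819] [0.5706 0.432 ] yaw -6.21
[313.  183.9 289.2 180.5] [0.4968 0.4622] [0.5   0.482] yaw -9.01
[285.5 167.9 333.1 172.5] [0.5104 0.4846] [0.5059 0.4454] yaw -6.54
[280.2 180.6 281.5 230.6] [0.5    0.4895] [0.4571 0.4902] yaw -0.98
[284.5 129.4 285.4  80.7] [0.5411 0.4843] [0.578 0.482] yaw -3.45
[344.6  93.2 316.8  88.4] [0.568  0.4357] [0.5719 0.4575] yaw -10.25
[278.8  96.8 279.6 119.4] [0.5661 0.4877] [0.549  0.4878] yaw -0.34
[349.2  77.  290.6  71.1] [0.5799 0.432 ] [0.585  0.4778] yaw -6.29
[282.5 163.2 284.5 130.6] [0.5143 0.4869] [0.5402 0.4842] yaw -5.92
[292.1  90.4 288.3 164.5] [0.5708 0.4771] [0.5131 0.4822] yaw -5.12
[278.5 135.6 276.6 101.9] [0.5364 0.4893] [0.5624 0.4897] yaw 0.9
[280.2 138.1 280.6 161.9] [0.5344 0.488 ] [0.5154 0.4885] yaw -1.57
[333.3 168.4 340.7  94.1] [0.5093 0.4451] [0.5673 0.4387] yaw -6.29
[326.4 168.2 333.5  94.4] [0.5096 0.4508] [0.5672 0.4444] yaw -6.34
('tube3', 'top') [[0.5835, 0.4592, 0.0304, 0.83], [0.6795, -0.0198, 0.0163, 0.81], [0.6833, 0.0648, 0.0143, 0.56]]
('spacer', 'top') [[0.6451, -0.0492, 0.0167, 0.78]]
('tube3', 'side') [[0.684, 0.0648, 0.0121, 0.81], [0.5811, 0.4523, 0.0348, 0.76], [0.6827, -0.0125, 0.0146, 0.58]]
```

```bash
python3 -m pendant '1.2 0.2 -0.26 5;2.4 0.2 -0.26 5;3.3 0.2 -0.26 5;3.3 0.2 -0.26 5;3.3 0.2 -0.26 5' 0.5
python3 -c "
from h import *
s,p,M=st();print(M.round(3).tolist());c=optics.capture('wrist');ball(c,[.474,.467,.035],50,50)"
python3 -m pendant '0.3 0 0 0;0.5 0 0 0;0.6 0 0 0;0.7 0 0 0;0.7 0 0 0'
```

```text
time: 72.6
tcp_pos: [0.4743, 0.4684, 0.0779]
tcp_rot: [0.474, 0.526, 0.474, -0.524]
wrist_force: [-0.1, 0.3, 0.1]
width: 0.498
t 72.6 tcp [0.4743 0.4684 0.0779] F [-0.1  0.3  0.1] w 0.498 q [0.61 0.45 1.6  0.   1.09 2.28]
[[0.002, 0.995, -0.102], [0.002, -0.102, -0.995], [-1.0, 0.002, -0.002]]
ball px 322.0 273.5 62 61 -> [0.4733 0.4679 0.035 ]
time: 73.28
tcp_pos: [0.4732, 0.4676, 0.0477]
tcp_rot: [-0.474, -0.525, -0.474, 0.525]
wrist_force: [-0.1, -0.3, 0.3]
width: 0.5
```

```bash
python3 -m pendant '0 0 0 0;0 0 0 0;0 0 0 0;0 0 0 0' 1
python3 -m pendant '0 0 0 -2;0 0 0 -4;0 0 0 -5;0 0 0 -5'
python3 -m pendant '0 0.1 0 0;0 0.2 0 0;0 0.28 0 0;0 0.28 0 0'
python3 -m pendant '0 0.05 0 0;0 0.1 0 0;0 0.1 0 0'
python3 - <<'E'
from h import *
s,p,M=st();c=optics.capture('wrist');marks(c,['tube3']);segs(c,(240,60,400,260),.035,30)
E
```

```text
time: 73.78
tcp_pos: [0.4736, 0.4678, 0.0483]
tcp_rot: [0.474, 0.525, 0.474, -0.525]
wrist_force: [-0.3, -0.3, 0.8]
width: 0.342
time: 74.28
tcp_pos: [0.4731, 0.4668, 0.0482]
tcp_rot: [-0.496, -0.503, -0.496, 0.505]
wrist_force: [-1.8, -5.3, 3.8]
width: 0.348
time: 74.78
tcp_pos: [0.4816, 0.4665, 0.048]
tcp_rot: [-0.495, -0.501, -0.497, 0.507]
wrist_force: [-10.9, -6.7, 11.3]
width: 0.347
time: 75.15
tcp_pos: [0.4852, 0.4664, 0.048]
tcp_rot: [-0.495, -0.5, -0.497, 0.507]
wrist_force: [-12.6, -6.4, 12.5]
width: 0.346
t 75.15 tcp [0.4852 0.4664 0.048 ] F [-12.6  -6.4  12.5] w 0.346 q [0.6  0.51 1.58 0.   1.07 2.18]
mark tube3 0.96 [0.5907 0.4588 0.0383]
[376.8 246.7 334.6 253.2] [0.5071 0.4411] [0.5044 0.4599] yaw 8.29
[333.  253.  287.7 246. ] [0.5045 0.4606] [0.5081 0.4806] yaw -10.13
[395.2  70.6 379.9 215.7] [0.5797 0.4354] [0.5211 0.4401] yaw -4.59
[295.6 224.3 340.7 228.7] [0.5179 0.4767] [0.5156 0.4571] yaw -6.61
[341.8 228.5 373.2 225.6] [0.5157 0.4566] [0.5168 0.4429] yaw 4.54
[264.   85.6 267.1 125.7] [0.5749 0.4875] [0.5595 0.4871] yaw 1.62
[273.  209.4 277.6  64.4] [0.5246 0.4863] [0.5827 0.4818] yaw -4.42
[375.2 222.1 386.9 106.8] [0.5183 0.442 ] [0.5661 0.4383] yaw -4.49
[266.3 198.1 265.  138.1] [0.5296 0.4889] [0.5546 0.4882] yaw -1.7
[387.2 105.7 391.5  67.1] [0.5665 0.4382] [0.581  0.4369] yaw -5.14
[268.7 171.9 269.1 210.6] [0.5407 0.4874] [0.5241 0.488 ] yaw -2.23
[267.4 126.9 268.4 160.6] [0.559 0.487] [0.5454 0.4873] yaw -1.13
[278.9 148.1 276.6 215.5] [0.5504 0.4826] [0.5219 0.4849] yaw -4.46
[371.3 195.7 374.9 160.7] [0.5299 0.444 ] [0.5447 0.4427] yaw -4.82
```

```bash
python3 -m pendant '0 0.03 0.05 0;0 0.06 0.15 0;0 0.06 0.15 0'
python3 -m pendant '0 0.05 0 0;0 0.1 0 0;0 0.1 0 0'
python3 -m pendant '0 0.05 0 0;0 0.1 0 0;0 0.1 0 0'
python3 - <<'E'
from h import *
s,p,M=st();print(M.round(3).tolist());c=optics.capture('wrist');marks(c,['tube3']);segs(c,(240,60,400,260),.035,60)
E
```

```text
time: 75.62
tcp_pos: [0.4892, 0.462, 0.0482]
tcp_rot: [-0.496, -0.502, -0.498, 0.504]
wrist_force: [-4.7, -0.3, 4.8]
width: 0.348
time: 76.0
tcp_pos: [0.4895, 0.4621, 0.048]
tcp_rot: [-0.494, -0.5, -0.499, 0.507]
wrist_force: [-18.4, -1.1, 13.2]
width: 0.347
time: 76.38
tcp_pos: [0.4898, 0.4621, 0.0478]
tcp_rot: [-0.493, -0.497, -0.501, 0.509]
wrist_force: [-28.8, -1.5, 21.1]
width: 0.349
t 76.38 tcp [0.4898 0.4621 0.0478] F [-28.8  -1.5  21.1] w 0.349 q [0.59 0.51 1.57 0.01 1.08 2.16]
[[-0.021, 1.0, -0.012], [-0.004, -0.012, -1.0], [-1.0, -0.021, 0.004]]
mark tube3 0.92 [0.5958 0.4568 0.0348]
[387.5  69.2 377.  215.7] [0.5846 0.4346] [0.5258 0.4373] yaw -2.57
[269.6 211.9 268.7  65.6] [0.5281 0.4836] [0.5864 0.4812] yaw -2.36
[372.3 220.7 383.3  66.9] [0.5236 0.4392] [0.5854 0.4363] yaw -2.71
[272.9  63.1 273.6 214.4] [0.5873 0.4795] [0.527  0.4819] yaw -2.29
```

```bash
python3 -m pendant '0 -0.19 0 0;-0.16 -0.22 0 0;-0.34 -0.245 0 0;-0.665 -0.255 0 0;-0.97 -0.22 0 0;-1.245 -0.135 0 0;-1.49 -0.01 0 0;-1.7 0.16 0 0;-1.7 0.16 0 0'
python3 -m pendant '-0.17 0.21 0 0;-0.295 0.455 0 0;-0.38 0.73 0 0;-0.415 1.035 0 0;-0.405 1.36 0 0;-0.38 1.55 0 0;-0.35 1.7 0 0;-0.35 1.7 0 0'
python3 - <<'E'
from h import *
st();avg(['tube3'],1,('side','wrist'))
E
```

```text
time: 77.6
tcp_pos: [0.5065, 0.4615, 0.1175]
tcp_rot: [0.496, 0.505, 0.496, -0.503]
wrist_force: [-1.3, -1.6, 1.4]
width: 0.35
time: 78.6
tcp_pos: [0.5759, 0.4602, 0.1315]
tcp_rot: [0.497, 0.505, 0.495, -0.502]
wrist_force: [1.4, -0.4, 5.4]
width: 0.349
t 78.6 tcp [0.5759 0.4602 0.1315] F [ 1.4 -0.4  5.4] w 0.349 q [ 0.52  0.53  1.38 -0.    1.23  2.11]
('tube3', 'side') [[0.575, 0.4543, 0.0102, 0.89]]
('tube3', 'wrist') [[0.5707, 0.4604, 0.0173, 0.89]]
```

```bash
python3 -m pendant '-0.3 -0.05 0 0;-0.9 -0.1 0 0;-1.7 -0.1 0 0;-2.15 -0.1 0.5 0;-2.15 -0.1 1.6 0;-2.15 -0.05 2.9 0;-2.15 0 4.2 0;-2.15 0 5.5 0;-2.15 0 6.8 0;-2.15 0.05 8.1 0'
python3 -m pendant '0 0 1.3 0;0 0 2.6 0;0 0.05 3.9 0;0 0.05 5 0;0 0.1 5.55 0;0 0.6 5.7 0;0 1.2 5.7 0;0 1.9 5.7 0;0 2.4 5.7 0;0 2.6 5.7 0'
python3 -m pendant '0 0 0 0;0 0 0 0;0 0 0 0'
python3 - <<'E'
from h import *
s,p,M=st();avg(['tube3','spacer'],1,('side','wrist'))
zf=p[2]-.1315+.011+.01
c=optics.capture('wrist');u=proj(c,[p[0]+.024,p[1],zf]).round();print(u,zf);segs(c,(int(u[0])-60,int(u[1])-40,int(u[0])+60,int(u[1])+70),zf,15)
E
```

```text
time: 80.05
tcp_pos: [0.5702, 0.1348, 0.2172]
tcp_rot: [0.497, 0.504, 0.496, -0.503]
wrist_force: [0.3, -0.6, -4.5]
width: 0.346
time: 81.3
tcp_pos: [0.672, -0.0925, 0.2162]
tcp_rot: [0.497, 0.504, 0.497, -0.503]
wrist_force: [-0.5, 0.5, -5.5]
width: 0.346
time: 81.68
tcp_pos: [0.6706, -0.0932, 0.2162]
tcp_rot: [-0.496, -0.504, -0.496, 0.504]
wrist_force: [0.3, -0.4, -4.4]
width: 0.347
t 81.67 tcp [ 0.6706 -0.0932  0.2162] F [ 0.3 -0.4 -4.4] w 0.347 q [-0.31  0.32  1.5   0.    1.33  1.28]
('tube3', 'side') [[0.6842, 0.0623, 0.0139, 0.79], [0.6829, -0.0129, 0.0141, 0.76], [0.6735, -0.0993, 0.0946, 0.68]]
('spacer', 'side') [[0.6488, -0.0502, 0.0144, 0.88]]
('tube3', 'wrist') [[0.6731, -0.0942, 0.1024, 0.96], [0.6824, -0.0086, 0.0148, 0.65], [0.6803, 0.0643, 0.0146, 0.56]]
('spacer', 'wrist') [[0.6442, -0.0508, 0.0123, 0.77]]
[320. 206.] 0.10567450068752796
[291.6 176.9 292.1 198.1] [ 0.7144 -0.0744] [ 0.7    -0.0742] yaw -0.69
[315.6 269.9 335.5 272.6] [ 0.6481 -0.0892] [ 0.6459 -0.1035] yaw -9.01
[357.6 237.3 364.8 267.1] [ 0.6717 -0.119 ] [ 0.6497 -0.1244] yaw 13.65
[354.  217.9 358
[... 364 characters left out ...]
8 203. ] [ 0.6937 -0.0835] [ 0.6964 -0.0944] yaw 13.77
[294.4 197.6 356.9 198.5] [ 0.7003 -0.0758] [ 0.699  -0.1184] yaw -1.73
[289.4 203.1 290.2 229.3] [ 0.6966 -0.0723] [ 0.6782 -0.0722] yaw -0.28
[304.4 234.1 339.4 234.5] [ 0.6746 -0.0819] [ 0.6739 -0.1064] yaw -1.61
[290.6 244.4 304.6 236.1] [ 0.6673 -0.0721] [ 0.6732 -0.0821] yaw 30.59
[340.  236.6 355.4 245.9] [ 0.6724 -0.1068] [ 0.6655 -0.1176] yaw -32.9
[356.9 201.7 291.9 201. ] [ 0.6969 -0.1184] [ 0.698 -0.074] yaw -1.49
[287.  244.4 287.1 226.9] [ 0.6673 -0.0696] [ 0.6799 -0.0701] yaw -2.17
[304.7 241.1 291.6 249. ] [ 0.6695 -0.082 ] [ 0.6639 -0.0727] yaw 31.1
[340.9 242.  321.7 237.9] [ 0.6685 -0.1074] [ 0.6717 -0.0939] yaw -13.37
```

```bash
python3 -m pendant '0.5 0.1 0 0;1 0.1 0 0;1.5 0.1 0 0;1.8 0.1 0 0;1.88 0.1 0 0;1.88 0.1 0 0;1.88 0.1 0 0'
python3 -m pendant '0 0 -0.03 0;0 0 -0.06 0;0 0 -0.07 0;0 0 -0.07 0'
python3 - <<'E'
from h import *
st();c=optics.capture('wrist');marks(c,['tube3','spacer']);segs(c,(260,160,390,260),.03,22)
E
```

```text
time: 82.9
tcp_pos: [0.6757, -0.0936, 0.142]
tcp_rot: [0.497, 0.504, 0.496, -0.503]
wrist_force: [-0.2, -0.5, -5.2]
width: 0.343
time: 83.4
tcp_pos: [0.6752, -0.0905, 0.1409]
tcp_rot: [0.496, 0.504, 0.496, -0.504]
wrist_force: [0.9, -0.8, -4.1]
width: 0.347
t 83.4 tcp [ 0.6752 -0.0905  0.1409] F [ 0.9 -0.8 -4.1] w 0.347 q [-0.3   0.4   1.53  0.    1.21  1.29]
mark tube3 0.9 [ 0.679  -0.0905  0.0223]
mark tube3 0.89 [0.6822 0.0637 0.0133]
mark spacer 0.84 [ 0.6459 -0.051   0.0135]
[288.  198.1 289.2 228.1] [ 0.7041 -0.0686] [ 0.6831 -0.0686] yaw 0.08
[337.2 204.  355.5 222. ] [ 0.6995 -0.1021] [ 0.6867 -0.1147] yaw 44.64
[285.  250.6 284.5 199.4] [ 0.6668 -0.0651] [ 0.7033 -0.0661] yaw -1.62
[304.4 234.2 339.4 234.5] [ 0.6786 -0.0791] [ 0.678  -0.1035] yaw -1.36
[356.9 201.  291.9 200.3] [ 0.7014 -0.1156] [ 0.7025 -0.0711] yaw -1.51
```

```bash
python3 -m pendant '0 0 -0.02 0;0 0 -0.03 0;0.06 0 -0.03 0;0.12 0 -0.03 0;0.14 0 -0.03 0;0.14 0 -0.03 0'
python3 -m pendant '0 0 0 0;0 0 0 0;0 0 0 0;0 0 0 0' 0.4
python3 - <<'E'
from h import *
st();c=optics.capture('wrist');marks(c,['tube3','spacer']);segs(c,(260,160,390,260),.03,22)
g=cv2.cvtColor(c['frame'],cv2.COLOR_RGB2BGR);cv2.imwrite('pics/c17.png',cv2.resize(g[170:320,200:400],(800,600),interpolation=cv2.INTER_CUBIC))
E
```

```text
time: 84.3
tcp_pos: [0.676, -0.0895, 0.1365]
tcp_rot: [0.497, 0.504, 0.496, -0.503]
wrist_force: [0.9, -0.5, 3.1]
width: 0.345
time: 84.8
tcp_pos: [0.675, -0.0893, 0.1351]
tcp_rot: [-0.496, -0.504, -0.496, 0.504]
wrist_force: [-0.4, 0.4, 0.1]
width: 0.601
t 84.8 tcp [ 0.675  -0.0893  0.1351] F [-0.4  0.4  0.1] w 0.601 q [-0.3   0.41  1.54  0.    1.2   1.29]
mark tube3 0.77 [ 0.6781 -0.0916  0.0155]
mark tube3 0.62 [0.6796 0.0657 0.0091]
mark spacer 0.65 [ 0.6468 -0.0529  0.0151]
[289.3 199.4 289.7 238.1] [ 0.704  -0.0687] [ 0.6772 -0.068 ] yaw -1.52
[336.7 201.9 357.  219.3] [ 0.7018 -0.1003] [ 0.6897 -0.114 ] yaw -41.54
[286.2 250.6 285.5 200.6] [ 0.6684 -0.0653] [ 0.7032 -0.0661] yaw -1.41
[330.6 200.2 291.9 199.7] [ 0.703  -0.0963] [ 0.7038 -0.0704] yaw -1.67
[311.7 252.5 339.3 249.6] [ 0.6668 -0.0828] [ 0.6685 -0.1019] yaw 5.26
[353.1 203.3 330.7 200.3] [ 0.7007 -0.1113] [ 0.703  -0.0963] yaw -8.74
[313.1 220.6 347.  222.2] [ 0.6893 -0.0843] [ 0.6878 -0.1072] yaw -3.58
```

```bash
python3 -m pendant '-0.6 0 0 0;-1.3 0 0 0;-1.8 0 0 0;-1.8 -0.7 -0.3 0;-1.8 -1.4 -0.6 0;-1.8 -2 -0.85 0;-1.8 -2.1 -0.935 0;-1.8 -2.1 -0.935 0;-1.8 -2.1 -0.935 0'
python3 - <<'E'
from h import *
s,p,M=st();avg(['spacer','tube1'],1,('side','wrist','top'))
c=optics.capture('wrist');m=optics.outline_of(c,'spacer')
a=np.argwhere(m[0]['region'])[:,::-1];print(m[0]['p'],a.min(0),a.max(0));segs(c,tuple(np.r_[a.min(0)-6,a.max(0)+6]),.043,35)
E
```

```text
time: 86.08
tcp_pos: [0.5925, -0.0511, 0.2074]
tcp_rot: [0.496, 0.504, 0.496, -0.504]
wrist_force: [0.2, -0.8, 0.2]
width: 0.6
t 86.08 tcp [ 0.5925 -0.0511  0.2074] F [ 0.2 -0.8  0.2] w 0.6 q [-0.28  0.14  1.72 -0.    1.28  1.31]
('spacer', 'side') [[0.6406, -0.0505, 0.0136, 0.84]]
('tube1', 'side') [[0.6783, -0.0958, 0.0122, 0.73], [0.6818, -0.0133, 0.0142, 0.71], [0.6809, 0.0628, 0.0132, 0.63]]
('spacer', 'wrist') [[0.6451, -0.0519, 0.0146, 0.57]]
('tube1', 'wrist') [[0.6804, -0.0075, 0.0141, 0.74], [0.6801, 0.0648, 0.0162, 0.67], [0.6767, -0.0907, 0.02, 0.57]]
('tube1', 'top') [[0.6847, 0.0649, 0.0146, 0.64], [0.6775, -0.0161, 0.0162, 0.53]]
0.64 [302  73] [340 248]
[304.7 245.7 303.2 210.5] [ 0.5717 -0.0368] [ 0.6019 -0.0363] yaw 0.91
[338.8 203.  336.3 246.9] [ 0.6077 -0.0658] [ 0.5702 -0.0635] yaw -3.41
[339.9 143.1 338.9 201.9] [ 0.6557 -0.0668] [ 0.6086 -0.0658] yaw -1.2
[340.9  75.6 339.4 115.6] [ 0.7057 -0.0678] [ 0.6765 -0.0666] yaw -2.38
[302.1 209.4 301.7 144.4] [ 0.6028 -0.0354] [ 0.6552 -0.0365] yaw -1.21
```

```bash
python3 -m pendant '1.2 -0.02 0 0;2.4 -0.02 0 0;3.1 -0.02 0 0;3.39 -0.02 0 0;3.39 -0.02 0 0'
python3 -m pendant '0 0 0 0;0 0 0 0;0 0 0 0;0 0 0 0' 1
python3 -m pendant '-0.5 0 0 0;-1.2 -0.3 0 0;-1.9 -1 0 0;-1.9 -1.8 0.5 0;-1.9 -2.6 1.3 0;-1.9 -3.4 2 0;-1.9 -4.2 2.8 0;-1.9 -5 3.4 0;-1.9 -5.35 3.57 0;-1.9 -5.35 3.57 0'
python3 - <<'E'
from h import *
s,p,M=st();avg(['spacer'],1,('side','wrist','top'))
E
```

```text
time: 87.25
tcp_pos: [0.5909, -0.0507, 0.0716]
tcp_rot: [-0.496, -0.504, -0.496, 0.504]
wrist_force: [0.1, -1.1, 0.2]
width: 0.598
time: 87.75
tcp_pos: [0.5912, -0.0508, 0.0722]
tcp_rot: [0.497, 0.504, 0.496, -0.504]
wrist_force: [-1.0, 1.0, 1.9]
width: 0.254
time: 89.0
tcp_pos: [0.3747, -0.1904, 0.1481]
tcp_rot: [0.496, 0.504, 0.496, -0.504]
wrist_force: [0.3, -0.3, -2.1]
width: 0.251
t 89.0 tcp [ 0.3747 -0.1904  0.1481] F [ 0.3 -0.3 -2.1] w 0.251 q [-0.74 -0.23  2.19  0.    1.18  0.85]
('spacer', 'side') [[0.4262, -0.1918, 0.0938, 0.91]]
('spacer', 'wrist') [[0.4289, -0.1908, 0.0882, 0.65]]
('spacer', 'top') [[0.4286, -0.1863, 0.0906, 0.75]]
```

Spacer is level at z≈0.09. I'll lower it, release, and check the row.

```bash
python3 -m pendant '0.8 0 0 0;1.6 0 0 0;2.1 0 0 0;2.26 0 0 0;2.26 0 0 0'
python3 -m pendant '0 0 0 0;0 0 0 0;0 0 0 0;-1 0 0 0;-2.2 0 0 0;-3.4 0 0 0;-3.4 0 0 0' 0.4
python3 - <<'E'
from h import *
s,p,M=st();avg(['spacer','tube1','bar_knob','glue_bottle'],2,('side','top'))
E
```

```text
time: 89.92
tcp_pos: [0.3755, -0.1904, 0.0577]
tcp_rot: [0.497, 0.504, 0.496, -0.503]
wrist_force: [0.5, -0.7, -2.8]
width: 0.255
time: 90.8
tcp_pos: [0.3769, -0.1921, 0.1976]
tcp_rot: [0.5, 0.504, 0.493, -0.503]
wrist_force: [-0.2, 0.4, 0.3]
width: 0.595
t 90.8 tcp [ 0.3769 -0.1921  0.1976] F [-0.2  0.4  0.3] w 0.595 q [-0.74 -0.3   2.15  0.    1.28  0.84]
('spacer', 'side') [[0.4267, -0.1916, 0.001, 0.71], [0.424, -0.1888, 0.0014, 0.95]]
('tube1', 'side') [[0.683, 0.0638, 0.0125, 0.86], [0.6828, -0.0952, 0.0117, 0.73], [0.6822, -0.0117, 0.0153, 0.64], [0.6799, -0.0964, 0.0115, 0.9], [0.6823, 0.0642, 0.0137, 0.89], [0.6826, -0.0101, 0.015, 0.89]]
('bar_knob', 'side') [[0.5328, -0.1857, 0.0684, 0.96], [0.5326, -0.1853, 0.0696, 0.9]]
('glue_bottle', 'side') [[0.4406, 0.0862, 0.0001, 0.9], [0.4404, 0.0855, 0.0024, 0.57]]
('spacer', 'top') [[0.4304, -0.1897, -0.0021, 0.73], [0.4286, -0.1902, -0.0019, 0.6]]
('tube1', 'top') [[0.6788, -0.0167, 0.0142, 0.83], [0.6741, -0.09, 0.0129, 0.79], [0.6829, 0.0622, 0.0134, 0.71], [0.6809, -0.0934, 0.0137, 0.83], [0.6858, 0.0634, 0.0101, 0.77], [0.4287, -0.1876, -0.0007, 0.64], [0.6793, -0.0194, 0.0171, 0.6]]
('glue_bottle', 'top') [[0.4383, 0.087, -0.0003, 0.88], [0.4369, 0.0838, -0.0004, 0.64]]
('bar_knob', 'top') [[0.5324, -0.1856, 0.0654, 0.96], [0.6209, -0.042, -0.0011, 0.59]]
```

```bash
python3 -m pendant '-0.6 0.6 -0.6 0;-1.2 1.4 -1.2 0;-1.75 2.3 -2 0;-1.75 3.2 -2.8 0;-1.75 4.1 -3.5 0;-1.75 4.9 -4.1 0;-1.75 5.2 -4.4 0;-1.75 5.2 -4.4 0;-1.75 5.2 -4.4 0'
python3 - <<'E'
from h import *
s,p,M=st();print(M.round(3).tolist());c=optics.capture('wrist')
ball(c,[.6815,.0665,.145],40);ball(c,[.680,-.0115,.133],40);ball(c,[.679,-.091,.121],40)
for P in ([.6815,.0665,.145],[.680,-.0115,.133],[.679,-.091,.121]): print(proj(c,P).round())
o=avg(['tube1','corner'],2,('wrist',))
segs(c,(0,100,640,300),.025,25)
cv2.imwrite('pics/c18.png',cv2.cvtColor(c['frame'],cv2.COLOR_RGB2BGR))
E
```

```text
time: 92.92
tcp_pos: [0.5847, -0.0181, 0.2632]
tcp_rot: [-0.496, -0.504, -0.496, 0.504]
wrist_force: [1.0, -0.5, -0.6]
width: 0.598
t 92.92 tcp [ 0.5847 -0.0181  0.2632] F [ 1.  -0.5 -0.6] w 0.598 q [-0.22  0.07  1.7  -0.    1.38  1.36]
[[-0.0, 1.0, -0.016], [-0.0, -0.016, -1.0], [-1.0, -0.0, 0.0]]
ball px 184.0 94.5 70 59 -> [0.6823 0.0703 0.145 ]
ball px 311.5 98.0 49 52 -> [ 0.6798 -0.0133  0.133 ]
ball px 423.5 101.0 49 50 -> [ 0.6775 -0.0934  0.121 ]
[190.  96.]
[309.  98.]
[420.  99.]
('tube1', 'wrist') [[0.6824, 0.0652, 0.0126, 0.85], [0.6809, -0.0091, 0.0159, 0.75], [0.6769, -0.0913, 0.019, 0.62], [0.6788, -0.0115, 0.0179, 0.89], [0.675, -0.0909, 0.0172, 0.67]]
('corner', 'wrist') [[0.714, 0.1191, 0.0142, 0.56]]
[169.2 144.4 177.  227. ] [0.6485 0.1291] [0.5655 0.1303] yaw -0.87
[256.9 134.5 200.6 133.3] [0.6564 0.0429] [0.6585 0.0974] yaw -2.15
[155.2 118.  165.2 226.9] [0.6734 0.1399] [0.5658 0.1425] yaw -1.43
[513.5 226.9 523.8 143.2] [ 0.5601 -0.2161] [ 0.644  -0.2174] yaw -0.89
[336.9 134.1 290.6 133.9] [ 0.6556 -0.0348] [0.6565 0.0101] yaw -1.15
[415.8 136.  370.6 133.1
[... 1784 characters left out ...]
w 13.19
[120.6 187.4   0.6 187.5] [0.6072 0.1826] [0.6091 0.3032] yaw -0.91
[562.  239.5 543.8 258.9] [ 0.5459 -0.2678] [ 0.525  -0.2516] yaw -37.8
[436.9 177.6 489.4 177.6] [ 0.6119 -0.1343] [ 0.6111 -0.1867] yaw -0.9
[216.9 275.6 188.1 275.6] [0.5118 0.0936] [0.5123 0.1242] yaw -0.92
[ 20.6 250.   85.6 251. ] [0.5435 0.2965] [0.5413 0.2287] yaw -1.81
[196.9 265.6 239.4 265.6] [0.5234 0.1138] [0.5226 0.0689] yaw -0.92
[183.1 228.1 216.9 228.1] [0.5643 0.1242] [0.5637 0.0894] yaw -0.96
[510.6 106.9 536.9 106.6] [ 0.6781 -0.201 ] [ 0.6779 -0.226 ] yaw -0.46
[293.1 148.7 358.1 148.7] [0.6424 0.0081] [ 0.6414 -0.0556] yaw -0.97
[175.6 181.1 241.9 180.8] [0.6126 0.1267] [0.6119 0.0604] yaw -0.66
```

View pics/c18.png

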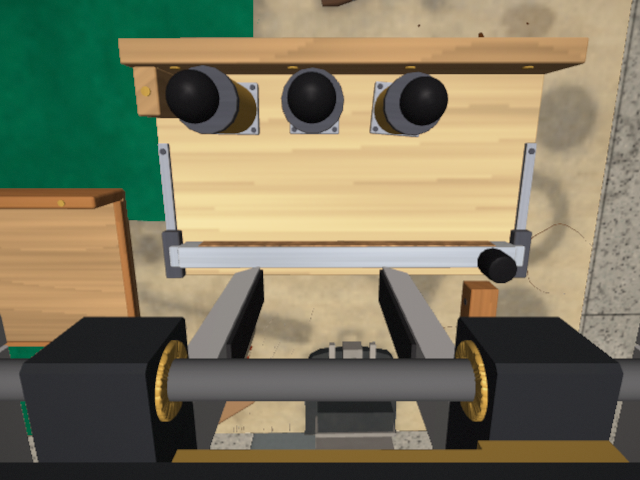

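The row looks good: measured gaps are 29.8, 29.8 and about 30 mm, with flanges at (258,133), (290–337,134) and (371,133). Next I press with the bar, jaws turned along x so the gripper body clears tube3.

```bash
python3 -m pendant '0 -0.2 0.5 -10;0 -0.4 1.2 -20;0 -0.6 1.9 -30;0 -0.8 2.6 -40;0 -1 3.3 -50;0 -1.2 3.9 -60;0 -1.24 4.2 -70;0 -1.24 4.2 -80;0 -1.24 4.2 -90;0 -1.24 4.2 -90'
python3 -m pendant '1.2 0 0 0;2.4 0 0 0;2.6 0 0 0;2.6 0 0 0'
python3 - <<'E'
from h import *
s,p,M=st();print(M.round(3).tolist());c=optics.capture('wrist');marks(c,['bar_knob']);shift([.5325,-.1855,.074])
E
```

```text
time: 94.52
tcp_pos: [0.5332, -0.1848, 0.2633]
tcp_rot: [0.707, 0.006, 0.707, -0.006]
wrist_force: [-1.0, -0.3, -0.0]
width: 0.602
time: 95.02
tcp_pos: [0.5337, -0.1849, 0.1601]
tcp_rot: [0.707, 0.006, 0.707, -0.006]
wrist_force: [0.1, -0.8, 1.0]
width: 0.595
t 95.03 tcp [ 0.5337 -0.1849  0.1601] F [ 0.1 -0.8  1. ] w 0.595 q [-0.53  0.12  1.83  0.    1.18 -0.52]
[[0.001, 0.016, 1.0], [-0.0, 1.0, -0.016], [-1.0, -0.0, 0.001]]
mark bar_knob 0.83 [ 0.5312 -0.1856  0.0649]
t 95.12 tcp [ 0.5347 -0.1854  0.1618] F [-0.1  0.5  0.6] w 0.601 q [-0.53  0.12  1.83  0.    1.18 -0.52]
shift units [ 2.194e+00  2.000e-03 -6.300e-02]
```

```bash
python3 -m pendant '1 0 -0.06 0;1.8 0 -0.06 0;2.15 0 -0.06 0;2.15 0 -0.06 0'
python3 -m pendant '0 0 0 0;0 0 0 0;0 0 0 0;0 0 0 0' 1
python3 -m pendant '0 0 0.15 0;0 0 0.4 0;0 0 0.7 0;0 0 1 0;0 0 1.3 0;0 0 1.6 0;0 0 1.9 0;0 0 2.15 0;0 0 2.3 0;0 0 2.4 0'
python3 -m pendant '0 0 0.05 0;0 0 0.1 0;0 0 0.15 0;0 0 0.2 0;0 0 0.25 0;0 0 0.3 0;0 0 0.35 0;0 0 0.35 0'
```

```text
time: 95.62
tcp_pos: [0.5313, -0.1849, 0.0738]
tcp_rot: [0.707, 0.005, 0.707, -0.005]
wrist_force: [0.6, -0.8, 0.9]
width: 0.6
time: 96.12
tcp_pos: [0.5335, -0.185, 0.0743]
tcp_rot: [0.71, 0.005, 0.705, -0.006]
wrist_force: [9.1, 0.2, -4.8]
width: 0.291
time: 97.38
tcp_pos: [0.6277, -0.1864, 0.0742]
tcp_rot: [0.707, 0.005, 0.707, -0.005]
wrist_force: [-2.4, -0.3, 5.9]
width: 0.291
time: 98.38
tcp_pos: [0.6413, -0.1865, 0.0742]
tcp_rot: [0.707, 0.005, 0.707, -0.005]
wrist_force: [-2.4, 0.2, 5.8]
width: 0.292
```

```bash
python3 -m pendant '0 0 0.04 0;0 0 0.08 0;0 0 0.12 0;0 0 0.16 0;0 0 0.16 0'
python3 -m pendant '0 0 0.02 0;0 0 0.04 0;0 0 0.06 0;0 0 0.06 0'
python3 -m pendant '0 0 0.02 0;0 0 0.04 0;0 0 0.04 0'
```

```text
time: 99.0
tcp_pos: [0.6463, -0.1866, 0.0741]
tcp_rot: [0.706, 0.005, 0.708, -0.005]
wrist_force: [-8.3, 0.2, 9.3]
width: 0.294
time: 99.5
tcp_pos: [0.6484, -0.1866, 0.0741]
tcp_rot: [0.706, 0.005, 0.709, -0.005]
wrist_force: [-9.2, -0.1, 9.3]
width: 0.293
time: 99.88
tcp_pos: [0.65, -0.1867, 0.0741]
tcp_rot: [0.706, 0.005, 0.709, -0.005]
wrist_force: [-9.8, 1.4, 10.1]
width: 0.296
```

Run:
```python
from h import *
st();avg(['tube1','bar_knob'],2,('side','top','wrist'))
```

```text
t 99.88 tcp [ 0.65   -0.1867  0.0741] F [-9.8  1.4 10.1] w 0.296 q [-0.45  0.47  1.57 -0.    1.1  -0.43]
('tube1', 'side') [[0.6881, -0.0141, 0.0146, 0.82], [0.6907, 0.0622, 0.0162, 0.68], [0.5165, 0.3465, -0.0025, 0.47], [0.6894, -0.094, 0.0139, 0.83], [0.6883, 0.0655, 0.0153, 0.79], [0.6862, -0.0135, 0.0142, 0.65]]
('bar_knob', 'side') [[0.6496, -0.1843, 0.0702, 0.56]]
('tube1', 'top') [[0.6861, -0.0884, 0.0155, 0.92], [0.6895, 0.0629, 0.0109, 0.85], [0.69, 0.0645, 0.0106, 0.96], [0.6868, -0.0906, 0.0103, 0.94], [0.688, -0.016, 0.0136, 0.82]]
('bar_knob', 'top') [[0.6484, -0.185, 0.0651, 0.96], [0.6481, -0.1872, 0.0684, 0.7]]
('tube1', 'wrist') [[0.6848, -0.0894, 0.0149, 0.96], [0.6851, -0.0903, 0.0149, 0.76]]
('bar_knob', 'wrist') [[0.6443, -0.1837, 0.0649, 0.64], [0.6469, -0.1878, 0.066, 0.91]]
```

```bash
python3 -m pendant '0 0 0.02 0;0 0 0.04 0;0 0 0.04 0'
python3 -m pendant '0 0 0.02 0;0 0 0.04 0;0 0 0.04 0'
```

```text
time: 101.15
tcp_pos: [0.6508, -0.1867, 0.0741]
tcp_rot: [0.705, 0.005, 0.709, -0.005]
wrist_force: [-12.9, 0.9, 12.3]
width: 0.29
time: 101.52
tcp_pos: [0.6509, -0.1866, 0.074]
tcp_rot: [0.703, 0.005, 0.711, -0.005]
wrist_force: [-19.2, 1.1, 15.2]
width: 0.297
```

```bash
python3 -m pendant '0 0 -0.05 0;0 0 -0.09 0;0 0 -0.09 0'
python3 -m pendant '0 0 0 0;0 0 0 0;0 0 0 0;0 0 0 0' 0.45
python3 -m pendant '-1 0 0 0;-2.2 0 0 0;-3.4 0 0 0;-4.4 0 0.2 0;-4.4 -0.5 -1.4 0;-4.4 -1 -2.8 0;-4.4 -1 -3 0;-4.4 -1 -3 0'
python3 - <<'E'
from h import *
st();avg(['tube1','bar_knob','spacer','glue_bottle'],2,('side','top','wrist'))
c=optics.capture('wrist');save(c,'w19')
segs(c,(100,20,600,300),.025,20)
E
```

```text
time: 101.9
tcp_pos: [0.6507, -0.1866, 0.0741]
tcp_rot: [0.707, 0.005, 0.708, -0.005]
wrist_force: [-2.9, -0.1, 5.9]
width: 0.292
time: 102.4
tcp_pos: [0.6509, -0.1863, 0.073]
tcp_rot: [0.707, 0.005, 0.707, -0.005]
wrist_force: [0.3, -0.0, -0.1]
width: 0.546
time: 103.4
tcp_pos: [0.5305, -0.2247, 0.2497]
tcp_rot: [0.707, 0.005, 0.707, -0.006]
wrist_force: [0.7, -0.4, 0.2]
width: 0.551
t 103.4 tcp [ 0.5305 -0.2247  0.2497] F [ 0.7 -0.4  0.2] w 0.551 q [-0.6   0.06  1.73  0.    1.35 -0.58]
('tube1', 'side') [[0.6883, 0.0602, 0.0118, 0.8], [0.689, -0.0952, 0.0112, 0.71], [0.688, -0.0137, 0.0131, 0.7], [0.6887, -0.0958, 0.0137, 0.91], [0.6922, 0.0617, 0.015, 0.85], [0.689, -0.007, 0.0111, 0.68]]
('bar_knob', 'side') [[0.6484, -0.1859, 0.0685, 0.95], [0.6458, -0.1864, 0.0703, 0.73]]
('spacer', 'side') [[0.429, -0.193, -0.0012, 0.6], [0.4281, -0.1926, 0.0006, 0.69]]
('glue_bottle', 'side') [[0.4409, 0.0844, -0.0023, 0.67], [0.4392, 0.0847, -0.0016, 0.72]]
('tube1', 'top') [[0.6884, -0.092, 0.0134, 0.93], [0.6898, 0.064, 0.0156, 0.89], [0.6879, -0.0186, 0.0163, 0.74], [0.6871, -0.0887, 0.01
[... 4994 characters left out ...]
  78.2] [ 0.4493 -0.1243] [ 0.4581 -0.1027] yaw -22.1
[403.9 115.6 401.  174.4] [ 0.6081 -0.1375] [ 0.6072 -0.1916] yaw -0.9
[460.7 272.7 436.8 270.7] [ 0.6719 -0.2925] [ 0.6473 -0.29  ] yaw -5.74
[208.8 246.1 191.7 224.5] [ 0.4166 -0.2602] [ 0.4016 -0.2377] yaw 33.72
[478.7  93.1 473.8 143.2] [ 0.6757 -0.1187] [ 0.6748 -0.1634] yaw -1.11
[474.3 258.1 458.6 272.2] [ 0.6846 -0.277 ] [ 0.6697 -0.292 ] yaw -44.89
[321.7  55.6 321.2 165.6] [ 0.5326 -0.0849] [ 0.5307 -0.1821] yaw -1.1
[186.9  29.4 163.1  29.4] [ 0.4143 -0.0617] [ 0.3934 -0.0614] yaw -0.86
[372.  165.6 370.5 200.6] [ 0.5793 -0.1828] [ 0.5783 -0.2165] yaw -1.67
[555.8 160.7 552.8 180.6] [ 0.7544 -0.1808] [ 0.7539 -0.1997] yaw -1.42
```

```bash
python3 -m pendant '-0.35 0.5 0.1 10;-0.35 1.1 0.3 20;-0.35 1.7 0.5 30;-0.35 2.3 0.7 40;-0.35 3 0.9 50;-0.35 3.7 1 60;-0.35 4.3 1.2 70;-0.35 4.8 1.3 80;-0.35 5.15 1.3 90;-0.35 5.15 1.3 90'
python3 -m pendant '0 0 0 0;0 0 0 0'
python3 - <<'E'
from h import *
st();c=optics.capture('wrist');save(c,'w20')
ball(c,[.689,.0665,.145],40);ball(c,[.688,-.0115,.133],40);ball(c,[.687,-.091,.121],40)
u0=proj(c,[.70,.14,.03]);u1=proj(c,[.655,-.14,.03]);print(u0,u1)
segs(c,(int(u0[0])-5,int(u0[1])-30,int(u1[0])+5,int(u1[1])+10),.025,12)
avg(['tube1'],3,('wrist',))
E
```

```text
time: 106.2
tcp_pos: [0.5854, -0.0187, 0.2633]
tcp_rot: [-0.497, -0.503, -0.497, 0.503]
wrist_force: [0.9, -0.4, -0.0]
width: 0.549
time: 106.45
tcp_pos: [0.5854, -0.02, 0.2633]
tcp_rot: [-0.496, -0.504, -0.496, 0.504]
wrist_force: [0.5, 0.1, 0.3]
width: 0.548
t 106.45 tcp [ 0.5854 -0.02    0.2633] F [0.5 0.1 0.3] w 0.548 q [-0.23  0.07  1.69 -0.    1.38  1.36]
ball px 181.0 91.0 70 66 -> [0.6851 0.0703 0.145 ]
ball px 309.0 87.5 50 53 -> [ 0.6874 -0.0135  0.133 ]
ball px 426.5 89.5 63 51 -> [ 0.6861 -0.097   0.121 ]
[147.66840607  88.7498051 ] [444.87822369 133.92342185]
[443.1  79.3 441.3  98.3] [ 0.7049 -0.1368] [ 0.6879 -0.136 ] yaw -2.48
[440.9  98.7 424.4 121.9] [ 0.6875 -0.1357] [ 0.6665 -0.1211] yaw -34.84
[191.9 127.6 155.6 126.2] [0.6645 0.1037] [0.6663 0.1386] yaw -2.98
[283.1  75.4 233.1  73.2] [0.7105 0.0136] [0.7131 0.0603] yaw -3.11
[386.9  73.6 336.9  75.3] [ 0.7106 -0.0838] [ 0.7098 -0.0369] yaw 0.98
[339.4  76.7 340.9 103. ] [ 0.7085 -0.0393] [ 0.685  -0.0406] yaw 3.22
[430.6 126.2 360.6 126.6] [ 0.6624 -0.1273] [ 0.6631 -0.0596] yaw -0.57
[289.9 118.6 277.7 100.1] 
[... 3347 characters left out ...]
 [0.6942 0.1284] [0.7098 0.1289] yaw 1.99
[163.2 117.4 148.1 118.3] [0.6744 0.1304] [0.6738 0.1449] yaw 2.27
[377.6 103.1 378.5  85.6] [ 0.6844 -0.0756] [ 0.7002 -0.0761] yaw -1.96
[236.4  95.9 230.9 112. ] [0.6929 0.0586] [0.6784 0.0649] yaw -23.52
[266.9 118.7 284.4 118.8] [0.6718 0.0307] [0.6714 0.0138] yaw -1.19
[350.6 111.2 364.4 111. ] [ 0.6775 -0.0499] [ 0.6774 -0.0631] yaw -0.22
('tube1', 'wrist') [[0.6885, 0.0656, 0.0148, 0.9], [0.687, -0.0921, 0.0165, 0.64], [0.6916, -0.0091, 0.0155, 0.61], [0.6894, -0.0104, 0.0139, 0.97], [0.6864, -0.0894, 0.0171, 0.79], [0.6888, 0.0655, 0.0144, 0.61], [0.6891, 0.069, 0.0154, 0.97], [0.6872, -0.0881, 0.0148, 0.95], [0.6884, -0.0095, 0.0156, 0.76]]
```

```bash
python3 -c "
from h import *
print(env.finish_job());st()"
```

```text
the job is handed in; nothing more can be done
None
the job is handed in; nothing more can be done
```

The job is handed in. Three tubes were present (tube1, tube2 and tube3; tube4 absent), and all three stand upright in the jig, longest at the left, pressed home by the bar. The interface gave no verdict, so what follows rests on my own checks.

- **Press bar:** I drew it fully back at the start and finally slid it forward until it stalled against the tubes. From the gripper position it sits at about 0.117 m; the camera networks put it nearer 0.115 m. Both are inside the 0.112 to 0.121 m window.
- **Tube spacing:** Before pressing, the two gaps between tubes measured 29.8 mm each, and tube1's gap to the cheek about 30 mm. After pressing, single-camera readings of the centre spacing disagreed, ranging from 71 to 85 mm. Averaged they gave about 77 and 79 mm against a nominal 78 mm. I trust the measurement from before pressing, since the bar pushes straight at the fence.
- **Tube positions at the fence:** All three read about 0.066 m in jig x.
- **Spacer and glue bottle:** The spacer lies flat on the bench off the jig. The bottle is where it started, at bench height; I did not measure its tilt.

**Mended on the way:**
- Tube1 first stood about 7° out of square, so I re-gripped and turned it.
- The spacer tipped nose-up onto the fence when the grip slackened, so I levelled and reset it.
- Tube3 had been knocked about 10 mm sideways on its tray, so I measured it again before gripping.

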